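# Consolidate the piston trays and stack the empties

## Robot

A 6-joint arm with a two-finger parallel gripper is mounted at the origin on the work surface; the furniture and walls round the work are solid. World frame = base frame: x ahead of the robot, y to its left, z up, the work surface at z = 0. Lengths are in m, angles in rad, forces in N, time in s.
With the tool pointing down it reaches from about 0.25 to 0.85 m from the base axis. Payload 12.5 kg.
Tool frame: the origin (TCP) lies on the centre line of the jaws, within the pads' length; the fingertips stand 17 mm ahead of it and the grasp point (between the pads) lies 2 mm behind it; z points along the fingers, y is the direction in which the jaws open and shut (so a half turn about z gives the same grasp; the last joint's range is limited). The gripper opens to 93 mm and grips with 3 to 60 N. Pads are 15 mm wide; open, the fingers measure 128 mm over their backs; the gripper's body (75 mm by 188 mm) begins 65 mm behind the grasp point.
Start: joints at [1.175, 0.351, 1.652, -0, 1.139, -0.085], TCP at [0.168, 0.524, 0.197] pointing down, gripper open.
Joint ranges: [-2.75, 2.75], [-0.79, 2.1], [0.01, 2.65], [-1.57, 4.71], [0.07, 3.14], [-2.87, 2.87]. Speed limits (rad/s): [2.22, 2.22, 2.79, 3.14, 3.14, 3.14].

## Interface

Orientations are given as a 3x3 rotation matrix whose columns are the frame's x, y, z axes.
In Python, from rig import r gives the robot as it stands.
- The arm moves only by the tool step_arm, never from a script. Its argument "targets" is a list of rows, each a list of 7 numbers: the opening, from 0 (shut) to 1 (fully open), then the shift along the tool's x, y, z in units of 40 mm (1.0 is 40 mm), then the turn, a rotation vector about the tool's x, y, z in units of 6 degrees (1.0 is 6 degrees). In form: [[fingers, dx, dy, dz, ax, ay, az], ...]. A call has 1 to 12 rows; each row shifts and turns the pose as measured when the row begins, along the tool's axes as they then stand; what a row does not reach is not made up. A row lasts 1/12 s, in which the tool goes at most 41.7 mm and 7.16 degrees, less where a joint would pass 70% of its speed; a pose out of reach is approached as far as the arm can. A call is refused whole if a number of a shift passes 1 or a number of a turn 1, either way. A call with a gripper value outside its range is refused whole. The fingers move at their own pace and stop on an object; "grip_force" is the grip in N (left out, the last holds). Time passes only in rows, so rows that do not move let the fingers close. It gives the time, the measured TCP pose, the force and the opening at its end, in the units of the state.
- r.get_obs(): the state, without advancing time (a new reading comes with each control period).
- r.capture(name): name is "side" or "top" or "wrist"; returns the picture (480x640x3 uint8, red, green, blue); there is no depth.
- r.camera_info(name): a dict with "intrinsics" (3x3 intrinsics, pixels), "k1" (the pictures are not rectified: a ray, as slopes to the right and down, at radius r is drawn at 1 + k1 r^2 times it, then the intrinsics apply), "origin" and "rotation" of the camera in the world. Camera axes: x right, y up, looking along -z (the intrinsics and any distortion apply to the point x, -y, -z); pixel columns grow to the right and rows downward; lengths in m; the calibration is good to about 2 mm. A picture is of the moment at which its call begins: read the wrist's pose just before it. camera_info takes no time and is no camera call; for the wrist camera it gives the pose at the moment of the call.
- r.close_job(): hands the job in, once; it reports no verdict.
The state is a dict: "time": time; "joint_pos": joint angles; "qd": joint speeds; "tau": joint torques, N m; "ee_pos": TCP position; "eef_rot": TCP orientation; "ft_force": force on the tool from outside, world axes, zero at the start; "torque": the same for the moment, N m; "grip_width": finger opening in m.
Only numpy, scipy, OpenCV 4.12 (cv2) and the standard library are available. Lean on these libraries where they do the work, as an engineer would, in place of code of your own. Each camera call takes 0.05 s, during which the arm holds its last target.

## Task

Top up the two trays that lack one piston with the single pistons from the other two trays, each set crown up right down in the empty pocket; leave the topped-up trays, and the pistons already in them, where they are. Then stack the two emptied trays upright on the mat, the lower one in the middle of it and along it, the upper one nested fully into the rim of the lower. Do not disturb the other things on the bench.

Things in the scene. Friction and masses are not known exactly. Their poses are not given: they have to be found in the camera images.
- tray_a_c (a point): Blue plastic strip tray 192 x 66 x 28 mm, 160 g: three 60 x 60 mm pockets in a row, centres at x = -63, 0, +63 mm, floors 8 mm above the underside; outer walls 3 mm thick, dividers 20 mm high. Point: tray's centre, 14 mm above the underside; x along the row, z up. All four trays are alike, lie about along world x and change places. Starts with pistons at x = -63 and 0; +63 empty
- tray_b_c (a point): Tray just like tray a, point and axes too. Starts with pistons at x = -63 and +63; middle pocket empty
- tray_c_c (a point): Tray just like tray a, point and axes too; starts with one piston, at x = +63. To stack: every tray has a foot under it, 180 x 54 mm and 5 mm deep, that drops into the rim (186 x 60 mm inside, 3 mm play all round) of a tray below; nested, it stands 23 mm higher than that one
- tray_d_c (a point): Tray just like trays a and c, point and axes too; starts with one piston, in the middle pocket
- piston_1_c (a point): plain aluminium piston, 54 mm across, 52 mm tall, 160 g, standing crown up in a tray pocket (its top 60 mm above the tray's underside); point at its centre, 26 mm above its foot; z up through the crown; round, so any yaw will do. At the start in tray a
- piston_2_c (a point): plain aluminium piston, 54 mm across, 52 mm tall, 160 g, standing crown up in a tray pocket (its top 60 mm above the tray's underside); point at its centre, 26 mm above its foot; z up through the crown; round, so any yaw will do. At the start in tray a
- piston_3_c (a point): plain aluminium piston, 54 mm across, 52 mm tall, 160 g, standing crown up in a tray pocket (its top 60 mm above the tray's underside); point at its centre, 26 mm above its foot; z up through the crown; round, so any yaw will do. At the start in tray b
- piston_4_c (a point): plain aluminium piston, 54 mm across, 52 mm tall, 160 g, standing crown up in a tray pocket (its top 60 mm above the tray's underside); point at its centre, 26 mm above its foot; z up through the crown; round, so any yaw will do. At the start in tray b
- piston_5_c (a point): plain aluminium piston, 54 mm across, 52 mm tall, 160 g, standing crown up in a tray pocket (its top 60 mm above the tray's underside); point at its centre, 26 mm above its foot; z up through the crown; round, so any yaw will do. At the start in tray c
- piston_6_c (a point): plain aluminium piston, 54 mm across, 52 mm tall, 160 g, standing crown up in a tray pocket (its top 60 mm above the tray's underside); point at its centre, 26 mm above its foot; z up through the crown; round, so any yaw will do. At the start in tray d
- mat_top (a point): green-edged black rubber mat, 210 x 82 mm, 3 mm thick, fixed to the bench; point at the centre of its top; x along its length. Place for the emptied trays; it trades places with the trays
- bolt_left_c (a point): loose hexagon bolt, 58 mm long, 20 mm across the head, lying along x between two trays near their front ends; bystander; point at mid height
- bolt_right_c (a point): another such bolt, in another gap between trays; bystander
- aerosol_c (a point): blue and white spray can, 52 mm across, 160 mm tall, stands loose at the right; bystander; point at mid height
- chuck_c (a point): drill chuck, 46 mm across, 68 mm tall, stands loose at the right; bystander; point at mid height

How it is judged:
At the end, for the whole second after the job is handed in: Trays a, b: old pistons in place, single ones in the gaps, either way round, seated, upright, 7 mm from centre; trays moved under 40 mm. Trays c, d: one on the mat (20 mm along, 15 mm across its centre, 0.14 rad), the other nested in it (2.5 mm high, 6 mm, 0.1 rad), level (x of piston_1_c in the frame of tray_a_c between -0.07 and -0.056 m and y of piston_1_c in the frame of tray_a_c between -0.007 and 0.007 m and z of piston_1_c in the frame of tray_a_c between 0.016 and 0.024 m and angle between each of piston_1_c, piston_2_c, piston_3_c, piston_4_c's own z axis and vertical below 0.12 rad and x of piston_2_c in the frame of tray_a_c between -0.007 and 0.007 m and y of piston_2_c in the frame of tray_a_c between -0.007 and 0.007 m and z of piston_2_c in the frame of tray_a_c between 0.016 and 0.024 m and x of piston_3_c in the frame of tray_b_c between -0.07 and -0.056 m and y of piston_3_c in the frame of tray_b_c between -0.007 and 0.007 m and z of piston_3_c in the frame of tray_b_c between 0.016 and 0.024 m and x of piston_4_c in the frame of tray_b_c between 0.056 and 0.07 m and y of piston_4_c in the frame of tray_b_c between -0.007 and 0.007 m and z of piston_4_c in the frame of tray_b_c between 0.016 and 0.024 m and (((x of piston_5_c in the frame of tray_a_c between 0.056 and 0.07 m and y of piston_5_c in the frame of tray_a_c between -0.007 and 0.007 m and z of piston_5_c in the frame of tray_a_c between 0.016 and 0.024 m and angle between piston_5_c's own z axis and vertical below 0.12 rad) and (x of piston_6_c in the frame of tray_b_c between -0.007 and 0.007 m and y of piston_6_c in the frame of tray_b_c between -0.007 and 0.007 m and z of piston_6_c in the frame of tray_b_c between 0.016 and 0.024 m and angle between piston_6_c's own z axis and vertical below 0.12 rad)) or ((x of piston_6_c in the frame of tray_a_c between 0.056 and 0.07 m and y of piston_6_c in the frame of tray_a_c between -0.007 and 0.007 m and z of piston_6_c in the frame of tray_a_c between 0.016 and 0.024 m and angle between piston_6_c's own z axis and vertical below 0.12 rad) and (x of piston_5_c in the frame of tray_b_c between -0.007 and 0.007 m and y of piston_5_c in the frame of tray_b_c between -0.007 and 0.007 m and z of piston_5_c in the frame of tray_b_c between 0.016 and 0.024 m and angle between piston_5_c's own z axis and vertical below 0.12 rad))) and ((x of tray_c_c in the frame of mat_top between -0.02 and 0.02 m and y of tray_c_c in the frame of mat_top between -0.015 and 0.015 m and z of tray_c_c in the frame of mat_top between 0.011 and 0.017 m and angle between the x axis of tray_c_c and the x axis of mat_top, either way round below 0.14 rad and angle between each of tray_c_c, tray_d_c's own z axis and vertical below 0.06 rad and x of tray_d_c in the frame of tray_c_c between -0.006 and 0.006 m and y of tray_d_c in the frame of tray_c_c between -0.006 and 0.006 m and z of tray_d_c in the frame of tray_c_c between 0.0205 and 0.0255 m and angle between the x axis of tray_d_c and the x axis of tray_c_c, either way round below 0.1 rad) or (x of tray_d_c in the frame of mat_top between -0.02 and 0.02 m and y of tray_d_c in the frame of mat_top between -0.015 and 0.015 m and z of tray_d_c in the frame of mat_top between 0.011 and 0.017 m and angle between the x axis of tray_d_c and the x axis of mat_top, either way round below 0.14 rad and angle between each of tray_d_c, tray_c_c's own z axis and vertical below 0.06 rad and x of tray_c_c in the frame of tray_d_c between -0.006 and 0.006 m and y of tray_c_c in the frame of tray_d_c between -0.006 and 0.006 m and z of tray_c_c in the frame of tray_d_c between 0.0205 and 0.0255 m and angle between the x axis of tray_c_c and the x axis of tray_d_c, either way round below 0.1 rad)) and distance of each of tray_a_c, tray_b_c from where it was at the start of the episode below 0.04 m); the robot touches nothing.
It fails at once if the one bolt is shoved more than 25 mm or knocked over (distance of bolt_left_c from where it was at the start of the episode above 0.025 m).
It fails at once if the other bolt is shoved more than 25 mm or knocked over (distance of bolt_right_c from where it was at the start of the episode above 0.025 m).
It fails at once if the spray can is shoved more than 25 mm or knocked over (distance of aerosol_c from where it was at the start of the episode above 0.025 m).
It fails at once if the drill chuck is shoved more than 25 mm or knocked over (distance of chuck_c from where it was at the start of the episode above 0.025 m).
It also fails if it takes over 70 s, if anything falls off the work surface, if the arm or the gripper's body presses on something with over 40 N, if the wrist force passes 120 N, or if a joint passes its speed limit or range.

## Working session

There is one attempt and no reset: what is moved stays moved. The work goes in short steps, Python scripts to look and compute and a tool call to move; the robot and the scene stay as the last step left them, time stands still between calls to the robot, and variables do not carry over. Pictures are saved under pics/ and viewed, and the job is handed in when it is done.

Besides the shell and the picture viewer there is one more tool, called after ">>>" by a JSON object that holds its "api" and its "payload", one argument or row to a line. step_arm: Moves the arm, as the interface text tells. Its arguments: {"type":"object","properties":{"targets":{"type":"array","items":{"type":"array","items":{"type":"number"}}},"grip_force":{"type":"number"}},"required":["targets"]}

```bash
ls; mkdir -p pics
python3 - <<'E'
from rig import r
import cv2
for n in ("top","side"):
    cv2.imwrite(f"pics/{n}0.png",r.capture(n)[:,:,::-1]); print(n,r.camera_info(n))
print(r.get_obs()); print(r.camera_info("wrist"))
E
```

```text
pics
top {'intrinsics': array([[540.39395541,   0.        , 319.049511  ],
       [  0.        , 540.39395541, 241.74060813],
       [  0.        ,   0.        ,   1.        ]]), 'k1': -0.12823226246993452, 'origin': array([ 0.39097342, -0.14100625,  1.1705947 ]), 'rotation': array([[ 2.58693273e-02,  9.97127082e-01, -7.11924233e-02],
       [-9.99665270e-01,  2.58289210e-02, -1.48823987e-03],
       [ 3.54859199e-04,  7.12070929e-02,  9.97461490e-01]])}
side {'intrinsics': array([[593.04012103,   0.        , 318.56948426],
       [  0.        , 593.04012103, 247.90906957],
       [  0.        ,   0.        ,   1.        ]]), 'k1': -0.11205209203180187, 'origin': array([0.31184039, 0.85874722, 0.7263833 ]), 'rotation': array([[-0.98142696,  0.11942924, -0.15012589],
       [-0.19096371, -0.53366463,  0.8238537 ],
       [ 0.01827534,  0.83722083,  0.5465595 ]])}
{'time': 0.1, 'joint_pos': array([ 1.17535072e+00,  3.51182051e-01,  1.65235060e+00, -3.55971270e-05,
        1.13913209e+00, -8.45907459e-02]), 'qd': array([-0.00142859, -0.00219371, -0.00264715, -0.00019241,  0.00102115,
  
[... 253 characters left out ...]
-3.83153367e-04],
       [ 3.05858467e-01,  9.52076465e-01, -1.00180649e-03],
       [ 5.83805413e-05, -1.07098761e-03, -9.99999425e-01]]), 'ft_force': array([-0.62040661, -0.13281738,  0.62639375]), 'torque': array([0.01551215, 0.00844864, 0.04615067]), 'grip_width': 0.09271663791269753}
{'intrinsics': array([[426.14229743,   0.        , 326.03621743],
       [  0.        , 426.14229743, 237.27594371],
       [  0.        ,   0.        ,   1.        ]]), 'k1': 0.020555284285747814, 'origin': array([0.10694291, 0.54344084, 0.38475221]), 'rotation': array([[ 0.30571911, -0.92512586, -0.22511767],
       [ 0.95212096,  0.29674645,  0.07353382],
       [-0.00122517, -0.23681994,  0.97155278]])}
```

View pics/top0.png

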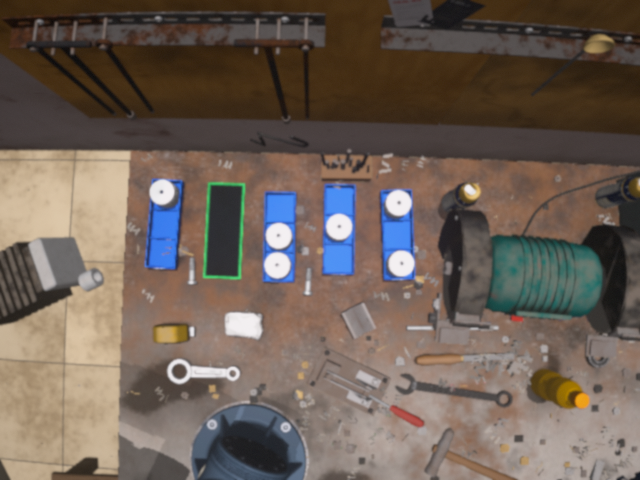

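View pics/side0.png

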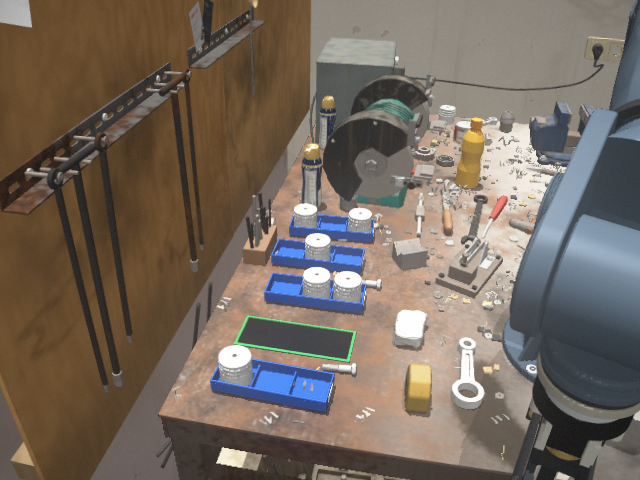

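```bash
cat > h.py <<'E'
from rig import r
import cv2,numpy as np
def ray(info,px):
    K=info["intrinsics"];k1=info["k1"]
    d=np.array([(px[0]-K[0,2])/K[0,0],(px[1]-K[1,2])/K[1,1]])
    s=d.copy()
    for _ in range(30): s=d/(1+k1*(s@s))
    return info["rotation"]@np.array([s[0],-s[1],-1.0])
def p2w(info,px,z):
    v=ray(info,px);o=info["origin"]; return o+v*(z-o[2])/v[2]
def w2p(info,p):
    c=info["rotation"].T@(np.array(p)-info["origin"]); s=np.array([c[0],-c[1]])/-c[2]
    s=s*(1+info["k1"]*(s@s));K=info["intrinsics"]
    return np.array([K[0,0]*s[0]+K[0,2],K[1,1]*s[1]+K[1,2]])
def crop(im,x0,y0,x1,y1,f,name):
    cv2.imwrite(f"pics/{name}.png",cv2.resize(im[y0:y1,x0:x1],None,fx=f,fy=f,interpolation=cv2.INTER_CUBIC))
def blobs(im,kind):
    hsv=cv2.cvtColor(im,cv2.COLOR_BGR2HSV)
    if kind=="white": m=cv2.inRange(hsv,(0,0,190),(180,50,255))
    if kind=="blue": m=cv2.inRange(hsv,(105,140,60),(125,255,255))
    if kind=="green": m=cv2.inRange(hsv,(50,120,80),(80,255,255))
    n,l,st,c=cv2.connectedComponentsWithStats(m)
    return m,l,[(i,c[i],st[i]) for i in range(1,n) if st[i][4]>80]
E
python3 - <<'E'
from h import *
im=cv2.imread("pics/top0.png"); I=r.camera_info("top")
crop(im,130,140,530,310,2,"c0")
for k,z in(("white",.06),("green",.003)):
    m,l,b=blobs(im,k)
    for i,c,s in b:
        if s[1]<300 and s[1]>140 and s[0]<450: print(k,c.round(1),s,p2w(I,c,z).round(4))
E
```

```text
white [161.5 191.3] [150 179  24  25 469] [0.5677 0.1941 0.06  ]
white [398.2 202.3] [386 189  26  27 505] [ 0.5566 -0.3018  0.06  ]
white [338.8 226.3] [326 214  26  26 512] [ 0.5033 -0.1792  0.06  ]
white [278.2 235.3] [266 223  26  26 519] [ 0.4814 -0.0548  0.06  ]
white [401.2 263.1] [389 251  26  26 518] [ 0.4306 -0.3098  0.06  ]
white [276.9 264.9] [264 252  27  27 533] [ 0.4203 -0.054   0.06  ]
green [224.3 230.7] [204 183  41  96 731] [0.4932 0.0676 0.003 ]
```

View pics/c0.png

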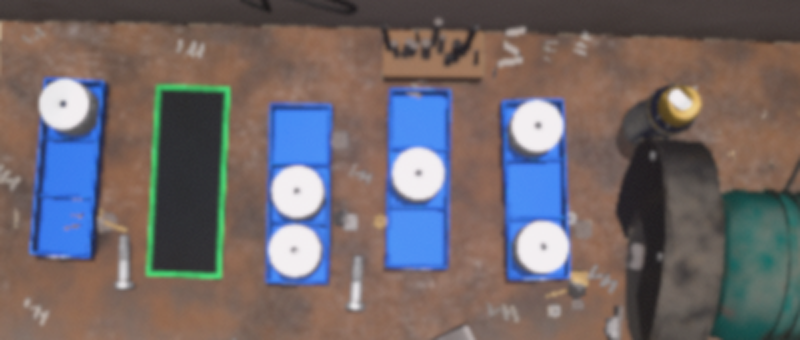

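Run:
```python
from h import *
im=cv2.imread("pics/top0.png"); I=r.camera_info("top"); S=r.camera_info("side")
m,l,b=blobs(im,"blue"); w,_,_=blobs(im,"white")
for i,c,s in b:
    if s[1]<150 or s[1]>300 or s[0]>420: continue
    mm=(l==i).astype(np.uint8)
    R=cv2.minAreaRect(cv2.findContours(mm,0,1)[0][0]); R=cv2.minAreaRect(np.argwhere(mm)[:,::-1].astype(np.float32))
    print(s,[p2w(I,q,.028).round(4)[:2].tolist() for q in cv2.boxPoints(R)],p2w(I,R[0],.028).round(4), np.round(R[1],1))
print("can base side",p2w(S,(312,210),0),"can top",p2w(I,(470,191),.16), "2nd",p2w(S,(328,140),0))
crop(cv2.imread("pics/side0.png"),180,140,460,420,2.1,"c1")
crop(im,130,160,330,300,4,"c2"); crop(im,300,160,500,300,4,"c3")
```

```text
[ 145  181   38   88 1997] [[0.4093, 0.2327], [0.6001, 0.2274], [0.596, 0.1586], [0.4062, 0.1648]] [0.5023 0.1955 0.028 ] [31.1 88.2]
[324 184  31  41 922] [[0.5966, -0.1467], [0.5983, -0.2109], [0.5123, -0.2126], [0.5106, -0.1488]] [ 0.5543 -0.1797  0.028 ] [40. 30.]
[ 381  190   33   90 1320] [[0.5866, -0.2678], [0.5906, -0.3338], [0.4002, -0.3422], [0.3966, -0.277]] [ 0.4929 -0.305   0.028 ] [89.1 30.7]
[ 263  192   33   90 1318] [[0.3864, -0.0228], [0.5775, -0.0212], [0.5775, -0.0868], [0.3866, -0.0877]] [ 0.4814 -0.0547  0.028 ] [30.6 89.6]
[ 323  228   31   47 1085] [[0.502, -0.1469], [0.5037, -0.2107], [0.4061, -0.2128], [0.4045, -0.1494]] [ 0.4539 -0.1799  0.028 ] [46. 30.]
[264 241  12  18  89] [[0.449, -0.0054], [0.4711, -0.0224], [0.4526, -0.0464], [0.4305, -0.0294]] [ 0.4508 -0.026   0.028 ] [14.2 13.2]
can base side [ 0.56020454 -0.40172258  0.        ] can top [ 0.56767667 -0.42514619  0.16      ] 2nd [ 6.00423185e-01 -8.48248694e-01 -1.11022302e-16]
```

View pics/c2.png

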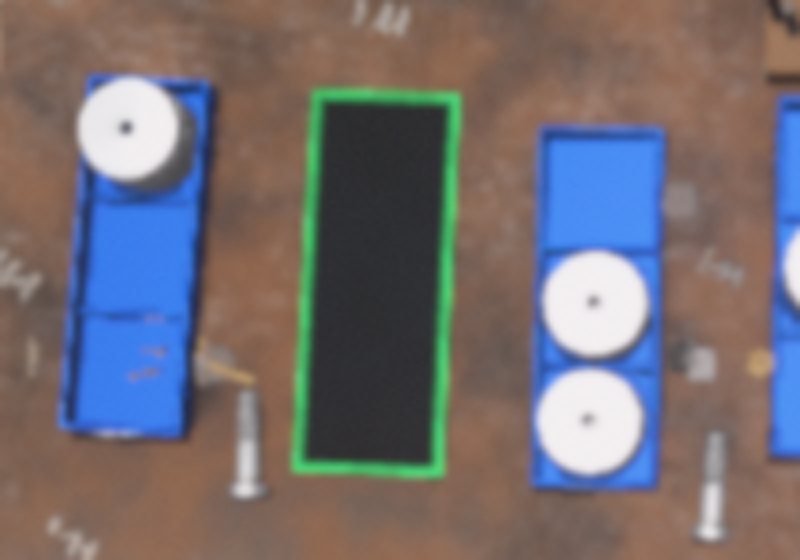

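View pics/c3.png

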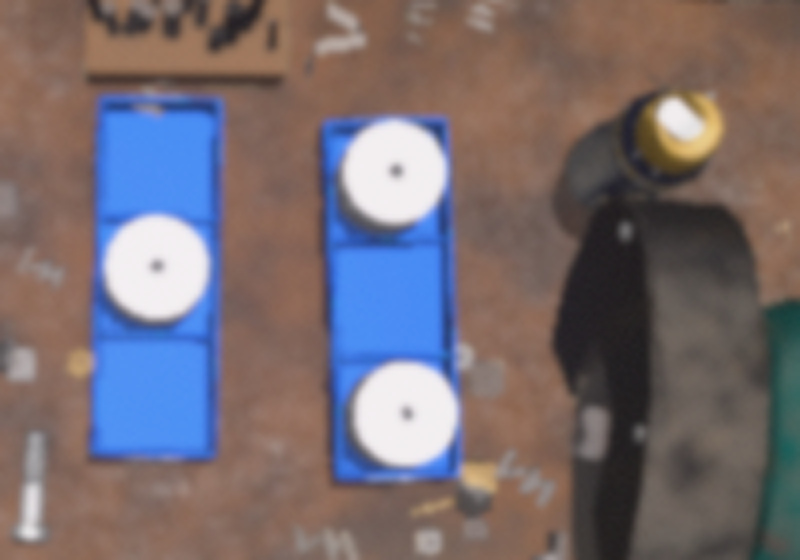

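View pics/c1.png

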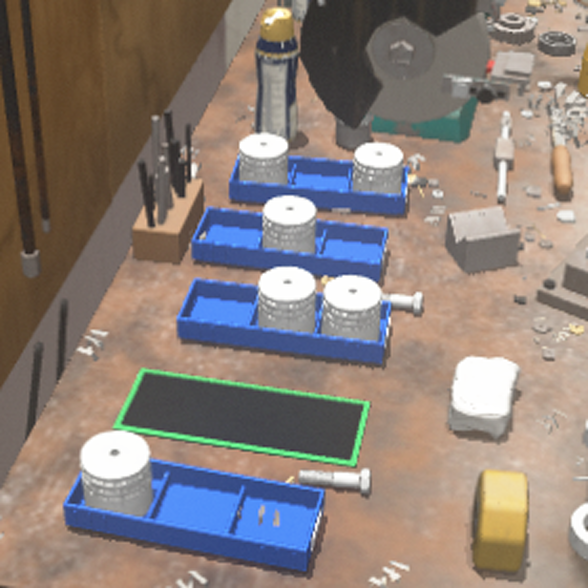

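Run:
```python
from h import *
I=r.camera_info("top"); S=r.camera_info("side")
for z in(.02,.05,.1,.15,.2,.25,.3): print(z,p2w(I,(439,250),z).round(3),p2w(I,(463,212),z).round(3),p2w(I,(462,310),z).round(3))
# side rays at given y
for px in((350,200),(326,150),(375,75),(400,130)):
    v=ray(S,px);o=S["origin"]
    for Y in(-.38,-.4,-.42,-.44): print(px,(o+v*(Y-o[1])/v[1]).round(3))
im=cv2.imread("pics/side0.png"); crop(im,280,60,480,260,4,"c4")
im=cv2.imread("pics/top0.png"); crop(im,370,160,570,340,4,"c5")
```

```text
0.02 [ 0.462 -0.397  0.02 ] [ 0.546 -0.449  0.02 ] [ 0.335 -0.449  0.02 ]
0.05 [ 0.46 -0.39  0.05] [ 0.542 -0.441  0.05 ] [ 0.336 -0.441  0.05 ]
0.1 [ 0.457 -0.379  0.1  ] [ 0.535 -0.428  0.1  ] [ 0.339 -0.427  0.1  ]
0.15 [ 0.454 -0.368  0.15 ] [ 0.528 -0.414  0.15 ] [ 0.341 -0.414  0.15 ]
0.2 [ 0.451 -0.357  0.2  ] [ 0.521 -0.401  0.2  ] [ 0.343 -0.401  0.2  ]
0.25 [ 0.448 -0.346  0.25 ] [ 0.515 -0.387  0.25 ] [ 0.346 -0.387  0.25 ]
0.3 [ 0.445 -0.335  0.3  ] [ 0.508 -0.374  0.3  ] [ 0.348 -0.374  0.3  ]
(350, 200) [ 0.464 -0.38   0.051]
(350, 200) [ 0.466 -0.4    0.041]
(350, 200) [ 0.469 -0.42   0.03 ]
(350, 200) [ 0.471 -0.44   0.019]
(326, 150) [ 0.525 -0.38   0.174]
(326, 150) [ 0.529 -0.4    0.165]
(326, 150) [ 0.532 -0.42   0.156]
(326, 150) [ 0.536 -0.44   0.147]
(375, 75) [ 0.425 -0.38   0.357]
(375, 75) [ 0.426 -0.4    0.351]
(375, 75) [ 0.428 -0.42   0.345]
(375, 75) [ 0.43  -0.44   0.339]
(400, 130) [ 0.362 -0.38   0.239]
(400, 130) [ 0.362 -0.4    0.231]
(400, 130) [ 0.363 -0.42   0.223]
(400, 130) [ 0.364 -0.44   0.216]
```

View pics/c4.png

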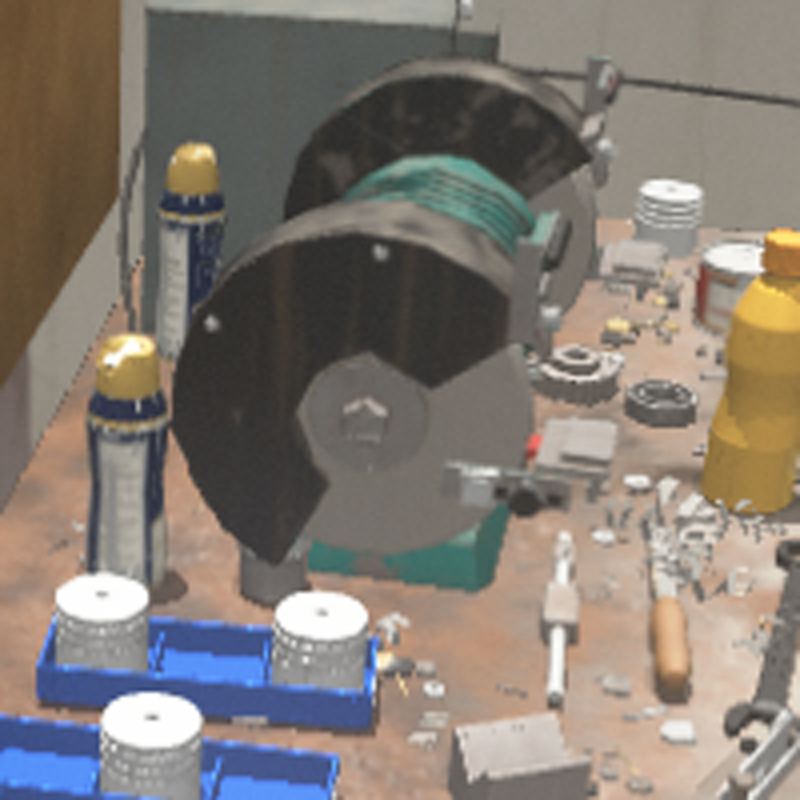

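View pics/c5.png

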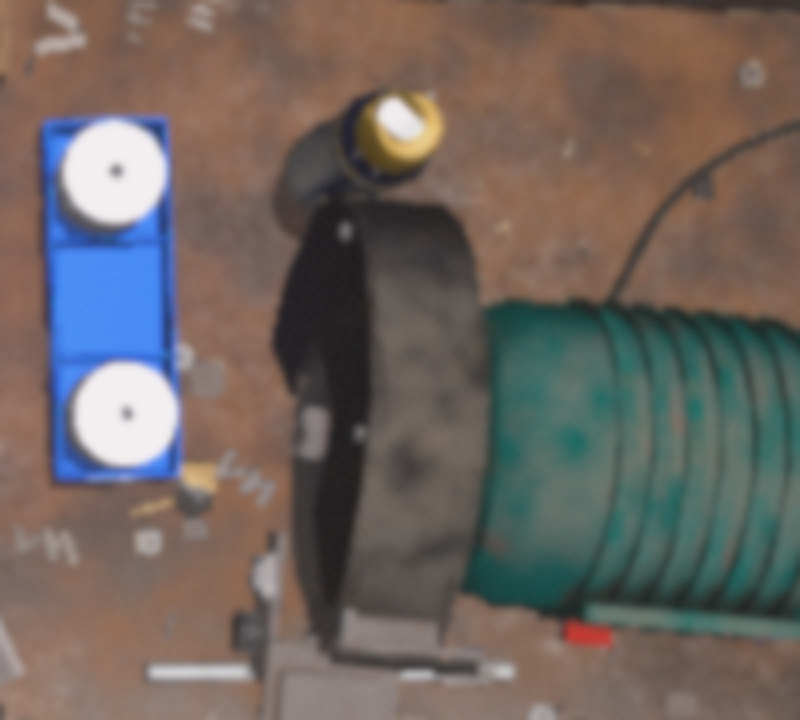

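Run:
```python
from h import *
I=r.camera_info("top"); S=r.camera_info("side")
def tri(a,b):
    o1,o2=I["origin"],S["origin"]; v1=ray(I,a);v2=ray(S,b); v1/=np.linalg.norm(v1);v2/=np.linalg.norm(v2)
    A=np.stack([v1,-v2],1); t=np.linalg.lstsq(A,o2-o1,rcond=None)[0]
    p,q=o1+v1*t[0],o2+v2*t[1]; return ((p+q)/2).round(4),np.linalg.norm(p-q).round(4)
print(tri((456.5,217.75),(333,140.5)),tri((460,268),(375.2,122.5)))
print("disc corner",tri((439,250),(350,200.5)))
print("can top",tri((470,190),(312,146)))
print("piston b far",tri((398.5,202.5),(305.5,208.5)),"b near", tri((401.5,263.3),(360.2,213)))
```

```text
(array([ 0.5113, -0.3901,  0.1949]), np.float64(0.0002)) (array([ 0.4176, -0.3829,  0.25  ]), np.float64(0.0004))
disc corner (array([ 0.4629, -0.3916,  0.0439]), np.float64(0.0048))
can top (array([ 0.5682, -0.4249,  0.1611]), np.float64(0.0024))
piston b far (array([ 0.5561, -0.3025,  0.0593]), np.float64(0.0005)) b near (array([ 0.4304, -0.3106,  0.0588]), np.float64(0.0004))
```

```bash
cat >> h.py <<'E'
from scipy.spatial.transform import Rotation as Ro
def toolR(yaw_deg,tilt_deg=0):
    """tool y at yaw_deg in world, z down; tilt: body leans toward tool +x"""
    a=np.radians(yaw_deg); y=np.array([np.cos(a),np.sin(a),0]); z=np.array([0,0,-1.]); x=np.cross(y,z)
    R=np.stack([x,y,z],1)
    return R@Ro.from_euler('y',-tilt_deg,degrees=True).as_matrix()
def plan(p,R,g,n=None,frm=None):
    o=r.get_obs(); p0,R0=(o["ee_pos"],o["eef_rot"]) if frm is None else frm
    rv=Ro.from_matrix(R0.T@R).as_rotvec(); d=np.array(p)-p0
    k=int(np.ceil(max(np.linalg.norm(d)/.038,np.degrees(np.linalg.norm(rv))/5.9,1)))
    n=n or k
    rows=[]
    for i in range(n):
        Ri=R0@Ro.from_rotvec(rv*i/n).as_matrix()
        rows.append([g]+(Ri.T@(d/n)/.04).round(2).tolist()+(np.degrees(rv/n)/6).round(2).tolist())
    print("n",n); print("["+",".join(str([0.0 if v==0 else v for v in q]).replace(" ","") for q in rows)+"]")
def st():
    o=r.get_obs(); y=o["eef_rot"][:,1]; z=o["eef_rot"][:,2]
    print("t %.2f"%o["time"],"p",o["ee_pos"].round(4),"yaw %.1f"%np.degrees(np.arctan2(y[1],y[0])),"z",z.round(3),"w %.4f"%o["grip_width"],"F",o["ft_force"].round(1))
E
python3 - <<'E'
from h import *
print(toolR(48,25).round(2))
plan((.568,.194,.15),toolR(88),1)
E
```

```text
[[-0.67  0.67  0.31]
 [ 0.61  0.74 -0.28]
 [-0.42  0.   -0.91]]
n 14
[[1,-0.86,-0.34,0.08,0.0,0.0,-0.19],[1,-0.85,-0.36,0.08,0.0,0.0,-0.19],[1,-0.85,-0.38,0.08,0.0,0.0,-0.19],[1,-0.84,-0.39,0.08,0.0,0.0,-0.19],[1,-0.83,-0.41,0.08,0.0,0.0,-0.19],[1,-0.82,-0.42,0.08,0.0,0.0,-0.19],[1,-0.81,-0.44,0.08,0.0,0.0,-0.19],[1,-0.8,-0.46,0.08,0.0,0.0,-0.19],[1,-0.8,-0.47,0.08,0.0,0.0,-0.19],[1,-0.79,-0.49,0.08,0.0,0.0,-0.19],[1,-0.78,-0.5,0.08,0.0,0.0,-0.19],[1,-0.77,-0.52,0.08,0.0,0.0,-0.19],[1,-0.76,-0.53,0.08,0.0,0.0,-0.19],[1,-0.75,-0.55,0.08,0.0,0.0,-0.19]]
```

>>> {"api": "step_arm", "payload": {
  "targets": [
    [1, -0.86, -0.34, 0.08, 0, 0, -0.19],
    [1, -0.85, -0.36, 0.08, 0, 0, -0.19],
    [1, -0.85, -0.38, 0.08, 0, 0, -0.19],
    [1, -0.84, -0.39, 0.08, 0, 0, -0.19],
    [1, -0.83, -0.41, 0.08, 0, 0, -0.19],
    [1, -0.82, -0.42, 0.08, 0, 0, -0.19],
    [1, -0.81, -0.44, 0.08, 0, 0, -0.19],
    [1, -0.8, -0.46, 0.08, 0, 0, -0.19],
    [1, -0.8, -0.47, 0.08, 0, 0, -0.19],
    [1, -0.79, -0.49, 0.08, 0, 0, -0.19]
  ],
  "grip_force": 30
}}

```text
time: 0.93
ee_pos: [0.461, 0.2822, 0.1613]
eef_rot: [[-0.996, 0.092, -0.003], [0.092, 0.996, -0.001], [0.003, -0.002, -1.0]]
ft_force: [0.8, 0.3, -0.3]
grip_width: 0.0931
```

Run:
```python
from h import *
st(); plan((.568,.194,.15),toolR(88),1)
```

```text
t 0.93 p [0.461  0.2822 0.1613] yaw 84.7 z [-0.003 -0.001 -1.   ] w 0.0931 F [ 0.8  0.3 -0.3]
n 4
[[1,-0.72,-0.49,0.07,0.0,-0.01,-0.14],[1,-0.71,-0.5,0.07,0.0,-0.01,-0.14],[1,-0.7,-0.51,0.07,0.0,-0.01,-0.14],[1,-0.69,-0.52,0.07,0.0,-0.01,-0.14]]
```

>>> {"api": "step_arm", "payload": {
  "targets": [
    [1, -0.72, -0.49, 0.07, 0, 0, -0.14],
    [1, -0.71, -0.5, 0.07, 0, 0, -0.14],
    [1, -0.7, -0.51, 0.07, 0, 0, -0.14],
    [1, -0.69, -0.52, 0.07, 0, 0, -0.14],
    [1, 0, 0, 0, 0, 0, 0],
    [1, 0, 0, 0, 0, 0, 0]
  ]
}}

```text
time: 1.43
ee_pos: [0.5761, 0.1822, 0.1463]
eef_rot: [[-0.999, 0.036, -0.006], [0.036, 0.999, -0.003], [0.006, -0.003, -1.0]]
ft_force: [-0.3, 0.3, 0.4]
grip_width: 0.0928
```

Run:
```python
from h import *
st(); I=r.camera_info("wrist"); im=r.capture("wrist")[:,:,::-1]; cv2.imwrite("pics/w1.png",im)
print(w2p(I,(.5677,.1941,.06)))
plan((.568,.194,.052),toolR(88),1)
```

```text
t 1.43 p [0.5761 0.1822 0.1463] yaw 87.9 z [-0.006 -0.003 -1.   ] w 0.0928 F [-0.3  0.3  0.4]
[344.1671691  221.21911293]
n 3
[[1,0.06,0.1,0.79,-0.01,-0.02,0.0],[1,0.07,0.1,0.79,-0.01,-0.02,0.0],[1,0.07,0.1,0.79,-0.01,-0.02,0.0]]
```

View pics/w1.png

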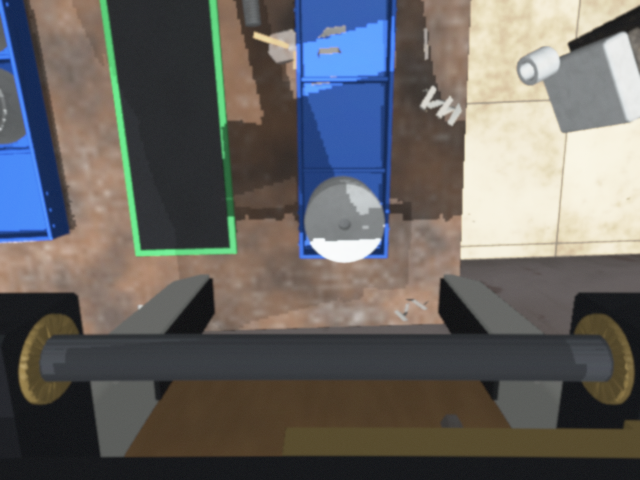

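>>> {"api": "step_arm", "payload": {
  "targets": [
    [1, 0.2, 0.29, 0.2, 0, 0, 0],
    [1, 0, 0, 0.5, 0, 0, 0],
    [1, 0, 0, 0.5, 0, 0, 0],
    [1, 0, 0, 0, 0, 0, 0]
  ]
}}

```text
time: 1.82
ee_pos: [0.5635, 0.1998, 0.0965]
eef_rot: [[-0.999, 0.033, -0.006], [0.033, 0.999, -0.002], [0.006, -0.002, -1.0]]
ft_force: [-0.5, 0.3, -0.5]
grip_width: 0.0927
```

Run:
```python
from h import *
st(); plan((.568,.194,.052),toolR(88),1)
```

```text
t 1.82 p [0.5635 0.1998 0.0965] yaw 88.1 z [-0.006 -0.002 -1.   ] w 0.0927 F [-0.5  0.3 -0.5]
n 2
[[1,-0.06,-0.07,0.56,-0.01,-0.03,0.01],[1,-0.06,-0.07,0.56,-0.01,-0.03,0.01]]
```

>>> {"api": "step_arm", "payload": {
  "targets": [
    [1, -0.07, -0.09, 0.2, 0, 0, 0],
    [1, 0, 0, 0.4, 0, 0, 0],
    [1, 0, 0, 0.3, 0, 0, 0],
    [1, 0, 0, 0.1, 0, 0, 0],
    [1, 0, 0, 0, 0, 0, 0]
  ]
}}

```text
time: 2.23
ee_pos: [0.5637, 0.2004, 0.0561]
eef_rot: [[-1.0, 0.028, -0.005], [0.028, 1.0, -0.002], [0.005, -0.002, -1.0]]
ft_force: [0.3, 0.5, 0.2]
grip_width: 0.0933
```

Run:
```python
from h import *
st(); plan((.568,.194,.052),toolR(88),1)
```

```text
t 2.23 p [0.5637 0.2004 0.0561] yaw 88.4 z [-0.005 -0.002 -1.   ] w 0.0933 F [0.3 0.5 0.2]
n 1
[[1,-0.11,-0.16,0.1,-0.02,-0.04,0.07]]
```

>>> {"api": "step_arm", "payload": {
  "targets": [
    [1, -0.1, -0.14, 0.08, 0, 0, 0],
    [1, 0, 0, 0, 0, 0, 0],
    [1, 0, 0, 0, 0, 0, 0]
  ]
}}

```text
time: 2.48
ee_pos: [0.5686, 0.1945, 0.054]
eef_rot: [[-1.0, 0.028, -0.003], [0.028, 1.0, -0.001], [0.003, -0.001, -1.0]]
ft_force: [-0.2, -0.4, 1.0]
grip_width: 0.093
```

Run:
```python
from h import *
st(); plan((.568,.194,.052),toolR(88),1)
```

```text
t 2.48 p [0.5686 0.1945 0.054 ] yaw 88.4 z [-0.003 -0.001 -1.   ] w 0.0930 F [-0.2 -0.4  1. ]
n 1
[[1,0.01,-0.01,0.05,-0.01,-0.03,0.07]]
```

>>> {"api": "step_arm", "payload": {
  "targets": [
    [0.3, 0, 0, 0.03, 0, 0, 0],
    [0.3, 0, 0, 0, 0, 0, 0],
    [0.3, 0, 0, 0, 0, 0, 0],
    [0.3, 0, 0, 0, 0, 0, 0],
    [0.3, 0, 0, 0, 0, 0, 0],
    [0.3, 0, 0, 0, 0, 0, 0]
  ],
  "grip_force": 30
}}

```text
time: 2.98
ee_pos: [0.5697, 0.1944, 0.0544]
eef_rot: [[-1.0, 0.028, -0.0], [0.028, 1.0, -0.001], [0.0, -0.001, -1.0]]
ft_force: [-0.3, 0.2, 1.3]
grip_width: 0.0577
```

Run:
```python
from h import *
st()
I=r.camera_info("wrist"); im=r.capture("wrist")[:,:,::-1]; crop(im,160,100,480,340,2.5,"w2")
```

```text
t 2.98 p [0.5697 0.1944 0.0544] yaw 88.4 z [-0.    -0.001 -1.   ] w 0.0577 F [-0.3  0.2  1.3]
```

View pics/w2.png

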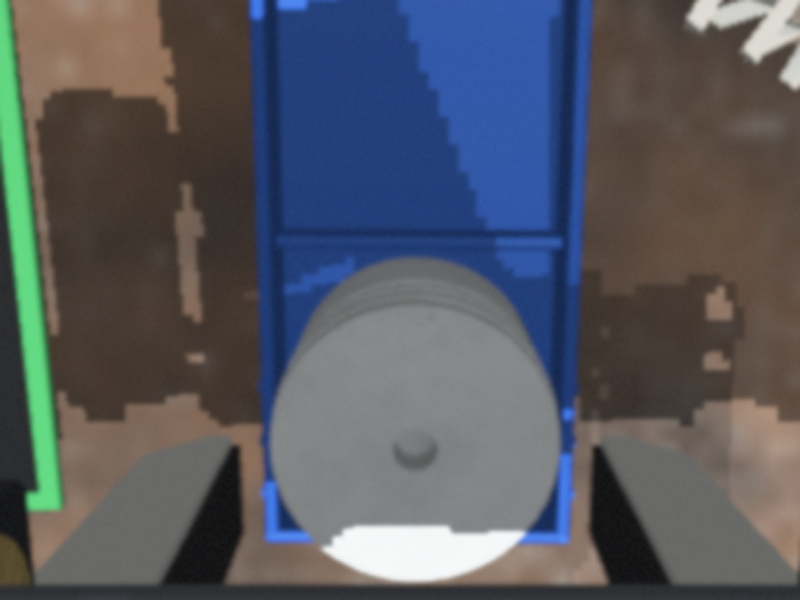

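>>> {"api": "step_arm", "payload": {
  "targets": [
    [0.3, 0, 0, 0, 0, 0, 0],
    [0.3, 0, 0, 0, 0, 0, 0],
    [0.3, 0, 0, 0, 0, 0, 0],
    [0.3, 0, 0, 0, 0, 0, 0]
  ]
}}

```text
time: 3.37
ee_pos: [0.5696, 0.1944, 0.0544]
eef_rot: [[-1.0, 0.028, -0.0], [0.028, 1.0, -0.001], [0.0, -0.001, -1.0]]
ft_force: [0.0, 0.1, -0.2]
grip_width: 0.0293
```

Run:
```python
from h import *
st(); o=r.get_obs()
I=r.camera_info("wrist"); im=r.capture("wrist")[:,:,::-1]; crop(im,160,100,480,340,2.5,"w3")
px=np.array((160+415/2.5,100+441/2.5)); print(px, p2w(I,px,.0599))
```

```text
t 3.37 p [0.5696 0.1944 0.0544] yaw 88.4 z [-0.    -0.001 -1.   ] w 0.0293 F [ 0.   0.1 -0.2]
[326.  276.4] [0.5680088  0.19448785 0.0599    ]
```

View pics/w3.png

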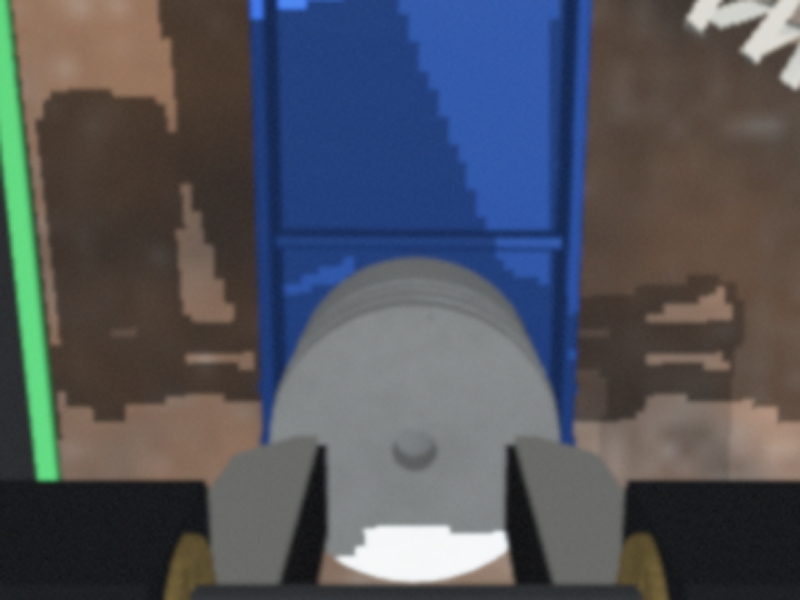

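Run:
```python
from h import *
o=r.get_obs(); I=r.camera_info("wrist")
for dz in(-.017,0,.002,.03):
    for s in(-1,1):
        q=w2p(I,o["ee_pos"]+np.array([0,s*.0147,dz])); print(dz,s,q,(q-[160,100])*2.5)
im=r.capture("side")[:,:,::-1]; crop(im,180,240,380,420,4,"s1")
```

```text
-0.017 -1 [296.90847637 265.59900324] [342.27119092 413.99750811]
-0.017 1 [355.28354866 264.03525227] [488.20887165 410.08813069]
0 -1 [294.44701258 276.60898985] [336.11753145 441.52247462]
0 1 [357.69675788 274.92654645] [494.2418947  437.31636612]
0.002 -1 [294.13008107 278.02639341] [335.32520267 445.06598353]
0.002 1 [358.00750442 276.32879257] [495.01876105 440.82198143]
0.03 -1 [288.92392228 301.30280882] [322.30980571 503.25702204]
0.03 1 [363.11297233 299.36024987] [507.78243082 498.40062469]
```

View pics/s1.png

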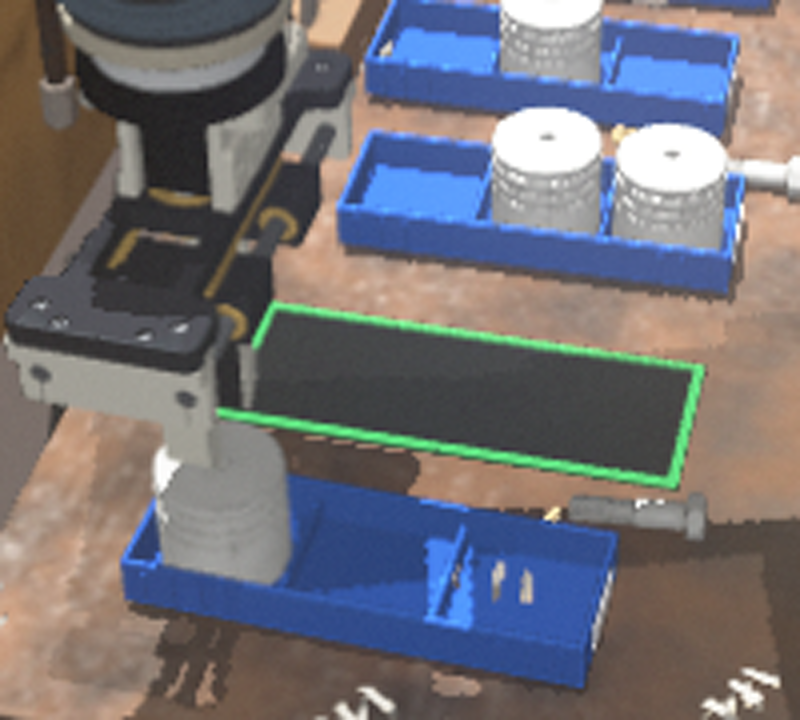

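Run:
```python
from h import *
S=r.camera_info("side");o=S["origin"]
for px in((231.2,356.5),(222,350),(233,354)):
  v=ray(S,px)
  for Y in(.209,.215,.222,.228): print(px,(o+v*(Y-o[1])/v[1]).round(4))
def s(p): q=w2p(S,p); return ((q-[180,240])*4).round(0)
print("crown centre",s((.568,.1944,.06)),"crown +y",s((.568,.2214,.06)))
for dx in(-.0075,.0075):
  for y in (.0147,.030): 
    for dz in(-.017,0,.006,.03): print(dx,y,dz,s((.5696+dx,.1944+y,.0544+dz)))
```

```text
(231.2, 356.5) [0.5668 0.209  0.0707]
(231.2, 356.5) [0.5645 0.215  0.0768]
(231.2, 356.5) [0.5617 0.222  0.0839]
(231.2, 356.5) [0.5594 0.228  0.0899]
(222, 350) [0.5812 0.209  0.0817]
(222, 350) [0.5787 0.215  0.0877]
(222, 350) [0.5758 0.222  0.0946]
(222, 350) [0.5734 0.228  0.1006]
(233, 354) [0.5634 0.209  0.0768]
(233, 354) [0.5611 0.215  0.0828]
(233, 354) [0.5584 0.222  0.0898]
(233, 354) [0.5561 0.228  0.0958]
crown centre [215. 460.] crown +y [194. 507.]
-0.0075 0.0147 -0.017 [222. 528.]
-0.0075 0.0147 0 [219. 498.]
-0.0075 0.0147 0.006 [218. 487.]
-0.0075 0.0147 0.03 [214. 442.]
-0.0075 0.03 -0.017 [210. 555.]
-0.0075 0.03 0 [207. 525.]
-0.0075 0.03 0.006 [206. 514.]
-0.0075 0.03 0.03 [202. 469.]
0.0075 0.0147 -0.017 [186. 523.]
0.0075 0.0147 0 [183. 492.]
0.0075 0.0147 0.006 [182. 481.]
0.0075 0.0147 0.03 [177. 437.]
0.0075 0.03 -0.017 [174. 549.]
0.0075 0.03 0 [171. 519.]
0.0075 0.03 0.006 [170. 508.]
0.0075 0.03 0.03 [165. 463.]
```

Run:
```python
from h import *
I=r.camera_info("top")
for px in((208.2,182.5),(245.2,183.5),(240.5,279),(203,277.5)): print(p2w(I,px,.003).round(4))
im=r.capture("wrist")[:,:,::-1]; cv2.imwrite("pics/w4.png",im)
W=r.camera_info("wrist"); o=r.get_obs(); st()
for p in ((208.2,182.5),(245.2,183.5),(240.5,279)): print(w2p(W,p2w(I,p,.003)))
print(W["origin"]-o["ee_pos"])
```

```text
[0.5985 0.1078 0.003 ]
[0.598  0.0258 0.003 ]
[0.3892 0.0285 0.003 ]
[0.39   0.1105 0.003 ]
t 3.52 p [0.5696 0.1945 0.0544] yaw 88.4 z [-0.    -0.001 -1.   ] w 0.0280 F [-0.6 -0.8 -0.7]
[182.5197055 297.839952 ]
[ 44.23780583 301.05124305]
[ -36.2715372  -112.35047793]
[-0.06421221  0.00192593  0.18819576]
```

View pics/w4.png

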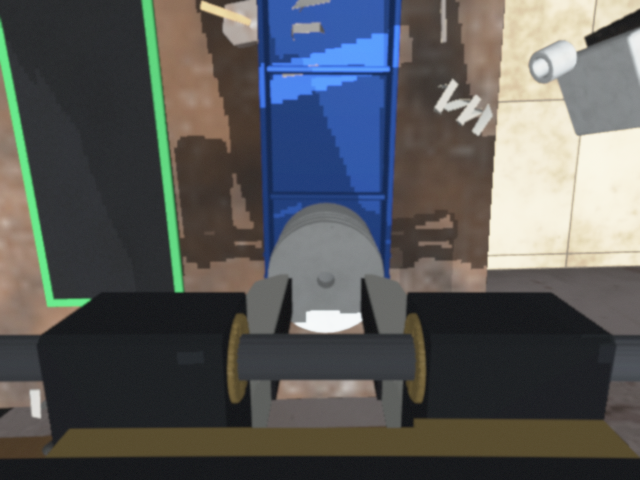

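>>> {"api": "step_arm", "payload": {
  "targets": [
    [0.9, 0, 0, 0, 0, 0, 0],
    [0.9, 0, 0, 0, 0, 0, 0],
    [0.9, 0, 0, 0, 0, 0, 0],
    [0.9, 0, 0, 0, 0, 0, 0],
    [0.9, 0, 0, 0, 0, 0, 0],
    [0.9, 0, 0, 0, 0, 0, 0],
    [0.9, 0, 0, 0, 0, 0, 0],
    [0.9, 0, 0, 0.1, 0, 0, 0],
    [0.9, 0, 0, 0.2, 0, 0, 0],
    [0.9, 0, 0, 0.1, 0, 0, 0],
    [0.9, 0, 0, 0, 0, 0, 0]
  ]
}}

```text
time: 4.43
ee_pos: [0.5696, 0.1944, 0.0367]
eef_rot: [[-1.0, 0.028, -0.0], [0.028, 1.0, -0.001], [0.0, -0.001, -1.0]]
ft_force: [-1.2, -0.3, -0.1]
grip_width: 0.0834
```

Run:
```python
from h import *
st()
cv2.imwrite("pics/w5.png",r.capture("wrist")[:,:,::-1])
crop(r.capture("side")[:,:,::-1],160,220,400,400,3.3,"s2")
```

```text
t 4.43 p [0.5696 0.1944 0.0367] yaw 88.4 z [-0.    -0.001 -1.   ] w 0.0834 F [-1.2 -0.3 -0.1]
```

View pics/s2.png

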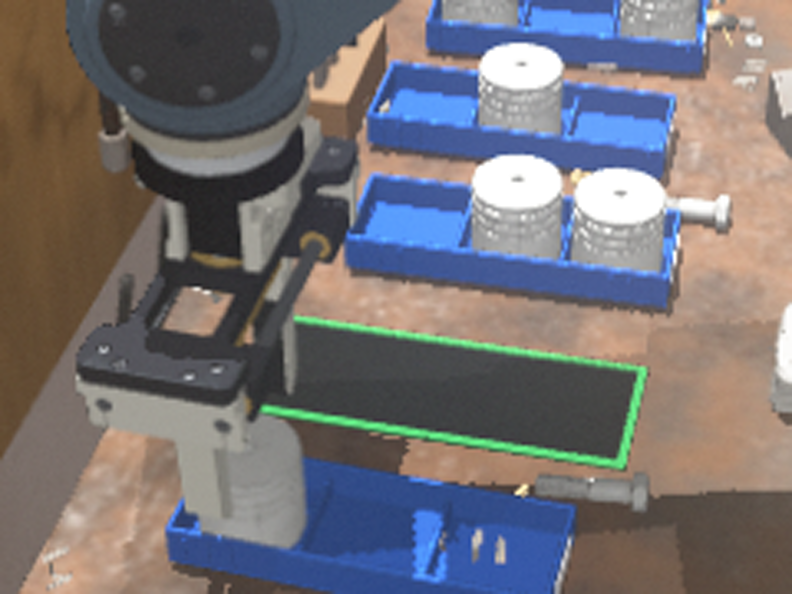

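View pics/w5.png

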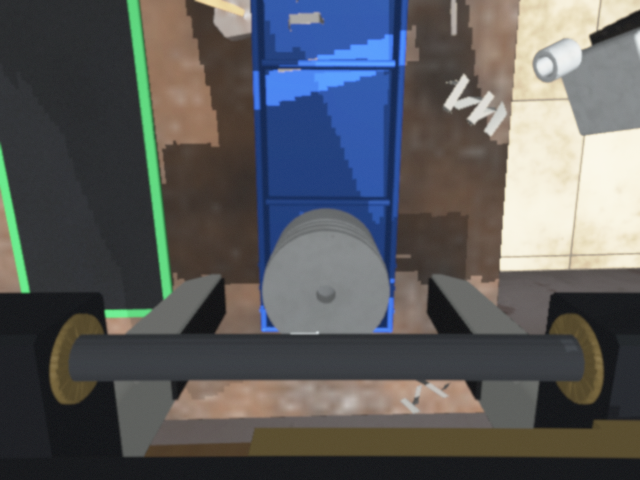

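Run:
```python
from h import *
S=r.camera_info("side");o=S["origin"]
for c in((192,512),(225,520),(240,440),(80,385)):
  px=(160+c[0]/3.3,220+c[1]/3.3); v=ray(S,px)
  for Y in(.236,.247,.2535,.29): print(c,(o+v*(Y-o[1])/v[1]).round(4))
```

```text
(192, 512) [0.5808 0.236  0.0529]
(192, 512) [0.576  0.247  0.0648]
(192, 512) [0.5732 0.2535 0.0718]
(192, 512) [0.5575 0.29   0.1113]
(225, 520) [0.5645 0.236  0.0512]
(225, 520) [0.56   0.247  0.0631]
(225, 520) [0.5574 0.2535 0.0701]
(225, 520) [0.5426 0.29   0.1097]
(240, 440) [0.5533 0.236  0.1051]
(240, 440) [0.5491 0.247  0.1161]
(240, 440) [0.5465 0.2535 0.1226]
(240, 440) [0.5324 0.29   0.159 ]
(80, 385) [0.6289 0.236  0.1237]
(80, 385) [0.6233 0.247  0.1344]
(80, 385) [0.62   0.2535 0.1407]
(80, 385) [0.6014 0.29   0.176 ]
```

>>> {"api": "step_arm", "payload": {
  "targets": [
    [0.9, 0, 0, 0.15, 0, 0, 0],
    [0.9, 0, 0, 0.25, 0, 0, 0],
    [0.9, 0, 0, 0.1, 0, 0, 0],
    [0.6, 0, 0, 0, 0, 0, 0],
    [0.4, 0, 0, 0, 0, 0, 0],
    [0.4, 0, 0, 0, 0, 0, 0],
    [0.4, 0, 0, 0, 0, 0, 0],
    [0.4, 0, 0, 0, 0, 0, 0],
    [0.4, 0, 0, 0, 0, 0, 0]
  ]
}}

```text
time: 5.28
ee_pos: [0.5699, 0.1945, 0.0153]
eef_rot: [[-1.0, 0.028, 0.0], [0.028, 1.0, -0.0], [-0.0, -0.0, -1.0]]
ft_force: [0.1, -0.8, -1.3]
grip_width: 0.0538
```

Run:
```python
from h import *
st()
```

```text
t 5.28 p [0.5699 0.1945 0.0153] yaw 88.4 z [ 0. -0. -1.] w 0.0538 F [ 0.1 -0.8 -1.3]
```

Run:
```python
from h import *
I=r.camera_info("top")
def tr(cs,ox):
    P=np.array([p2w(I,(ox+x/4,160+y/4),.028)[:2] for x,y in cs]); c=P.mean(0)
    d=(P[0]+P[1]-P[2]-P[3])/2; print("c",c.round(4),"yaw",np.arctan2(d[1],d[0]).round(4),"L",np.linalg.norm(d).round(4)); u=d/np.linalg.norm(d); print("  +63",(c+.063*u).round(4))
tr([(541,128),(665,128),(657,490),(530,488)],130)
tr([(88,78),(211,82),(184,438),(59,433)],130)
tr([(99,97),(224,99),(216,460),(89,458)],300)
tr([(322,118),(447,119),(463,480),(334,481)],300)
plan((.5699,.1945,.09),toolR(88.4),.4)
print('to a'); plan((.543,-.055,.09),toolR(90),.4,frm=(np.array([.5699,.1945,.09]),toolR(88.4)))
```

```text
c [ 0.4808 -0.0552] yaw 0.005 L 0.1924
  +63 [ 0.5438 -0.0548]
c [0.5018 0.1953] yaw -0.031 L 0.1924
  +63 [0.5647 0.1933]
c [ 0.5001 -0.1816] yaw -0.0018 L 0.1928
  +63 [ 0.5631 -0.1817]
c [ 0.4921 -0.3068] yaw 0.0537 L 0.1935
  +63 [ 0.555  -0.3034]
n 2
[[0.4,0.0,0.0,-0.93,0.0,0.0,0.0],[0.4,0.0,0.0,-0.93,0.0,0.0,0.0]]
to a
n 7
[[0.4,0.07,-0.89,0.0,0.0,0.0,-0.04],[0.4,0.07,-0.89,0.0,0.0,0.0,-0.04],[0.4,0.08,-0.89,0.0,0.0,0.0,-0.04],[0.4,0.08,-0.89,0.0,0.0,0.0,-0.04],[0.4,0.09,-0.89,0.0,0.0,0.0,-0.04],[0.4,0.09,-0.89,0.0,0.0,0.0,-0.04],[0.4,0.09,-0.89,0.0,0.0,0.0,-0.04]]
```

>>> {"api": "step_arm", "payload": {
  "targets": [
    [0.4, 0, 0, -0.3, 0, 0, 0],
    [0.4, 0, 0, -0.6, 0, 0, 0],
    [0.4, 0, 0, -0.6, 0, 0, 0],
    [0.4, 0, 0, -0.2, 0, 0, 0],
    [0.4, 0.03, -0.3, 0, 0, 0, 0],
    [0.4, 0.07, -0.7, 0, 0, 0, -0.04],
    [0.4, 0.08, -0.89, 0, 0, 0, -0.04],
    [0.4, 0.09, -0.89, 0, 0, 0, -0.04],
    [0.4, 0.09, -0.89, 0, 0, 0, -0.04],
    [0.4, 0.09, -0.89, 0, 0, 0, -0.04]
  ]
}}

```text
time: 6.12
ee_pos: [0.5453, 0.0085, 0.0861]
eef_rot: [[-1.0, -0.002, 0.0], [-0.002, 1.0, 0.0], [-0.0, 0.0, -1.0]]
ft_force: [0.3, -0.4, -1.9]
grip_width: 0.0532
```

Run:
```python
from h import *
st(); plan((.5456,-.0548,.09),toolR(90.3),.4)
```

```text
t 6.12 p [0.5453 0.0085 0.0861] yaw 90.1 z [ 0.  0. -1.] w 0.0532 F [ 0.3 -0.4 -1.9]
n 2
[[0.4,0.0,-0.79,-0.05,0.0,0.0,-0.01],[0.4,0.0,-0.79,-0.05,0.0,0.0,-0.01]]
```

>>> {"api": "step_arm", "payload": {
  "targets": [
    [0.4, 0, -0.7, 0, 0, 0, 0],
    [0.4, 0, -0.3, 0, 0, 0, 0],
    [0.4, 0, -0.1, 0, 0, 0, 0],
    [0.4, 0, 0, 0, 0, 0, 0],
    [0.4, 0, 0, 0, 0, 0, 0]
  ]
}}

```text
time: 6.53
ee_pos: [0.5405, -0.0462, 0.0829]
eef_rot: [[-1.0, 0.005, -0.005], [0.005, 1.0, -0.0], [0.005, -0.0, -1.0]]
ft_force: [0.4, 0.4, -1.6]
grip_width: 0.0537
```

Run:
```python
from h import *
st(); plan((.5456,-.0548,.09),toolR(90.3),.4)
I=r.camera_info("wrist"); im=r.capture("wrist")[:,:,::-1]; cv2.imwrite("pics/w6.png",im)
```

```text
t 6.53 p [ 0.5405 -0.0462  0.0829] yaw 89.7 z [-0.005 -0.    -1.   ] w 0.0537 F [ 0.4  0.4 -1.6]
n 1
[[0.4,-0.13,-0.22,-0.18,0.0,-0.05,-0.1]]
```

View pics/w6.png

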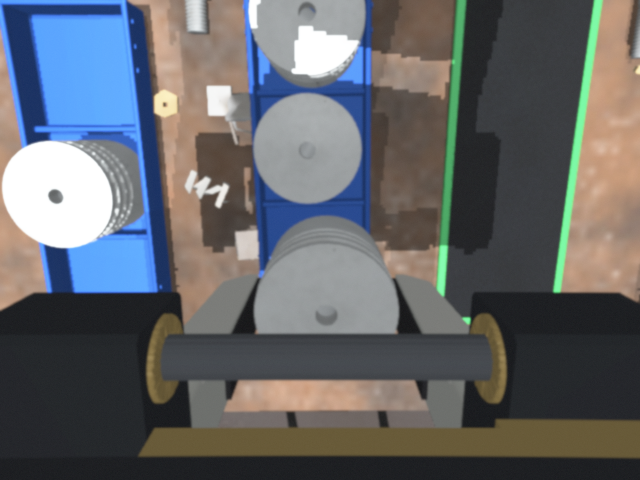

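Run:
```python
from h import *
W=r.camera_info("wrist"); st()
print(p2w(W,(326.5,313),.1276)-r.get_obs()["ee_pos"], p2w(W,(307,149),.06))
# tray rim left/right at divider: (248,92)-(372,92)
for a in((247,80),(371,80),(259,200),(371,198)): print(p2w(W,a,.028).round(4))
```

```text
t 6.58 p [ 0.5405 -0.0458  0.0829] yaw 89.7 z [-0.005 -0.    -1.   ] w 0.0531 F [ 0.9 -0.7 -2.3]
[-0.00088763  0.00016051  0.04466485] [ 0.48342169 -0.05489082  0.06      ]
[ 0.448 -0.088  0.028]
[ 0.4482 -0.0213  0.028 ]
[ 0.513  -0.0843  0.028 ]
[ 0.5121 -0.02    0.028 ]
```

>>> {"api": "step_arm", "payload": {
  "targets": [
    [0.4, -0.13, -0.22, 0, 0, 0, -0.05],
    [0.4, 0, 0, 0, 0, 0, 0],
    [0.4, 0, 0, 0.2, 0, 0, 0],
    [0.4, 0, 0, 0.2, 0, 0, 0],
    [0.4, 0, 0, 0, 0, 0, 0],
    [0.4, 0, 0, 0, 0, 0, 0]
  ]
}}

```text
time: 7.08
ee_pos: [0.5462, -0.052, 0.0645]
eef_rot: [[-1.0, -0.006, -0.005], [-0.006, 1.0, 0.0], [0.005, 0.0, -1.0]]
ft_force: [-0.3, 0.5, -1.1]
grip_width: 0.0538
```

Run:
```python
from h import *
st(); plan((.546,-.0545,.0165),toolR(90.3),.4)
```

```text
t 7.08 p [ 0.5462 -0.052   0.0645] yaw 90.4 z [-0.005  0.    -1.   ] w 0.0538 F [-0.3  0.5 -1.1]
n 2
[[0.4,0.0,-0.03,0.6,0.0,-0.03,0.01],[0.4,0.0,-0.03,0.6,0.0,-0.03,0.01]]
```

>>> {"api": "step_arm", "payload": {
  "targets": [
    [0.4, 0, -0.06, 0.1, 0, 0, 0],
    [0.4, 0, 0, 0.2, 0, 0, 0],
    [0.4, 0, 0, 0.2, 0, 0, 0],
    [0.4, 0, 0, 0.1, 0, 0, 0],
    [0.4, 0, 0, 0, 0, 0, 0],
    [0.4, 0, 0, 0, 0, 0, 0]
  ]
}}

```text
time: 7.58
ee_pos: [0.5456, -0.0542, 0.0371]
eef_rot: [[-1.0, -0.007, -0.007], [-0.007, 1.0, 0.0], [0.007, 0.0, -1.0]]
ft_force: [0.0, -0.6, -1.4]
grip_width: 0.0538
```

Run:
```python
from h import *
st(); plan((.546,-.0545,.0165),toolR(90.3),.4)
```

```text
t 7.58 p [ 0.5456 -0.0542  0.0371] yaw 90.4 z [-0.007  0.    -1.   ] w 0.0538 F [ 0.  -0.6 -1.4]
n 1
[[0.4,-0.01,-0.01,0.52,0.0,-0.07,0.02]]
```

>>> {"api": "step_arm", "payload": {
  "targets": [
    [0.4, -0.01, 0, 0.1, 0, 0, 0],
    [0.4, 0, 0, 0.1, 0, 0, 0],
    [0.4, 0, 0, 0.1, 0, 0, 0],
    [0.4, 0, 0, 0.1, 0, 0, 0],
    [0.4, 0, 0, 0, 0, 0, 0]
  ]
}}

```text
time: 8.0
ee_pos: [0.5463, -0.0542, 0.0199]
eef_rot: [[-1.0, -0.007, -0.006], [-0.007, 1.0, 0.0], [0.006, 0.0, -1.0]]
ft_force: [-0.1, 0.4, -1.8]
grip_width: 0.0533
```

Run:
```python
from h import *
st()
```

```text
t 8.00 p [ 0.5463 -0.0542  0.0199] yaw 90.4 z [-0.006  0.    -1.   ] w 0.0533 F [-0.1  0.4 -1.8]
```

Piston bottom is 5 mm above the pocket floor, with no contact. Lower the rest and release.

>>> {"api": "step_arm", "payload": {
  "targets": [
    [0.4, 0, 0, 0.1, 0, 0, 0],
    [0.4, 0, 0, 0.02, 0, 0, 0],
    [0.8, 0, 0, 0, 0, 0, 0],
    [0.8, 0, 0, 0, 0, 0, 0],
    [0.9, 0, 0, 0, 0, 0, 0],
    [0.9, 0, 0, 0, 0, 0, 0],
    [0.9, 0, 0, 0, 0, 0, 0],
    [0.9, 0, 0, -0.3, 0, 0, 0],
    [0.9, 0, 0, -0.7, 0, 0, 0],
    [0.9, 0, 0, -0.9, 0, 0, 0],
    [0.9, 0, 0, -0.5, 0, 0, 0],
    [0.9, 0, 0, 0, 0, 0, 0]
  ]
}}

```text
time: 9.0
ee_pos: [0.5464, -0.0542, 0.1171]
eef_rot: [[-1.0, -0.007, -0.007], [-0.007, 1.0, 0.0], [0.007, 0.0, -1.0]]
ft_force: [0.0, -0.2, -0.2]
grip_width: 0.0835
```

Run:
```python
from h import *
st(); cv2.imwrite("pics/w7.png",r.capture("wrist")[:,:,::-1])
# plan for tilted grasp: grip point G = p-0.045*z
R=toolR(48,25); off=-R[:,2]*.045
for q in ((.5033,-.1792,.06),(.4921,-.3068,.06)): print(np.array(q)-off)
```

```text
t 9.00 p [ 0.5464 -0.0542  0.1171] yaw 90.4 z [-0.007  0.    -1.   ] w 0.0835 F [ 0.  -0.2 -0.2]
[ 0.517433   -0.19192541  0.01921615]
[ 0.506233   -0.31952541  0.01921615]
```

View pics/w7.png

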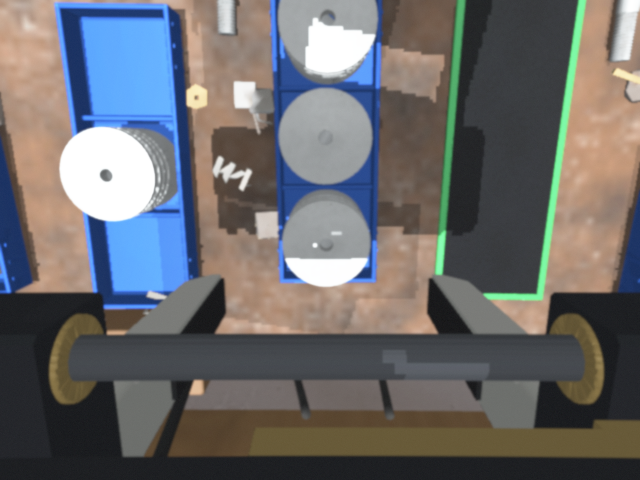

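Run:
```python
from h import *
plan((.513,-.188,.12),toolR(48,25),.75,n=11)
```

```text
n 11
[[0.75,0.08,-0.3,-0.01,0.14,-0.37,0.63],[0.75,0.06,-0.31,-0.01,0.14,-0.37,0.63],[0.75,0.04,-0.31,0.0,0.14,-0.37,0.63],[0.75,0.02,-0.31,0.0,0.14,-0.37,0.63],[0.75,-0.01,-0.31,0.0,0.14,-0.37,0.63],[0.75,-0.03,-0.31,0.01,0.14,-0.37,0.63],[0.75,-0.05,-0.31,0.01,0.14,-0.37,0.63],[0.75,-0.07,-0.31,0.02,0.14,-0.37,0.63],[0.75,-0.09,-0.3,0.03,0.14,-0.37,0.63],[0.75,-0.1,-0.29,0.04,0.14,-0.37,0.63],[0.75,-0.12,-0.29,0.04,0.14,-0.37,0.63]]
```

>>> {"api": "step_arm", "payload": {
  "targets": [
    [0.75, 0.08, -0.3, -0.3, 0.14, -0.37, 0.63],
    [0.75, 0.06, -0.31, -0.3, 0.14, -0.37, 0.63],
    [0.75, 0.04, -0.31, 0, 0.14, -0.37, 0.63],
    [0.75, 0.02, -0.31, 0, 0.14, -0.37, 0.63],
    [0.75, -0.01, -0.31, 0, 0.14, -0.37, 0.63],
    [0.75, -0.03, -0.31, 0.01, 0.14, -0.37, 0.63],
    [0.75, -0.05, -0.31, 0.01, 0.14, -0.37, 0.63],
    [0.75, -0.07, -0.31, 0.02, 0.14, -0.37, 0.63],
    [0.75, -0.09, -0.3, 0.03, 0.14, -0.37, 0.63],
    [0.75, -0.1, -0.29, 0.04, 0.14, -0.37, 0.63],
    [0.75, 0, 0, 0, 0, 0, 0],
    [0.75, 0, 0, 0, 0, 0, 0]
  ],
  "grip_force": 40
}}

```text
time: 10.05
ee_pos: [0.5079, -0.1777, 0.1356]
eef_rot: [[-0.71, 0.638, 0.297], [0.583, 0.77, -0.259], [-0.394, -0.011, -0.919]]
ft_force: [-0.4, -0.1, 0.1]
grip_width: 0.0694
```

Run:
```python
from h import *
st(); print(r.get_obs()["joint_pos"].round(2)); plan((.513,-.188,.10),toolR(48,25),.75)
W=r.camera_info("wrist"); cv2.imwrite("pics/w8.png",r.capture("wrist")[:,:,::-1]); print(w2p(W,(.5033,-.1792,.06)))
crop(r.capture("top")[:,:,::-1],230,130,530,330,2.6,"t8")
```

```text
t 10.05 p [ 0.5079 -0.1777  0.1356] yaw 50.3 z [ 0.297 -0.259 -0.919] w 0.0694 F [-0.4 -0.1  0.1]
[-0.34  0.26  2.03 -0.31  0.49 -0.98]
n 1
[[0.75,0.11,-0.11,0.92,0.07,-0.29,0.4]]
[319.76299161 188.15213037]
```

View pics/w8.png

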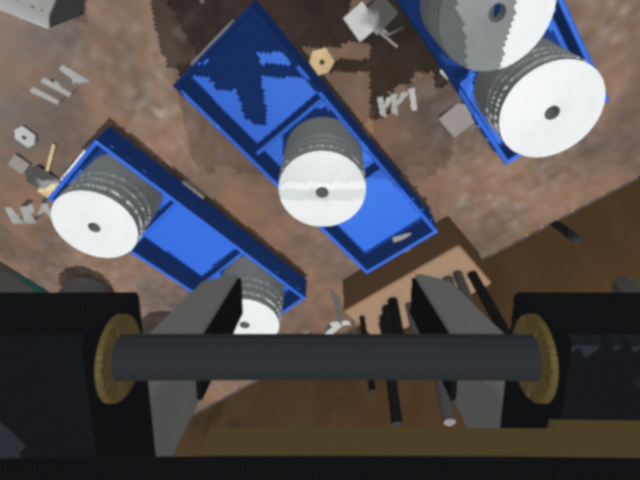

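View pics/t8.png

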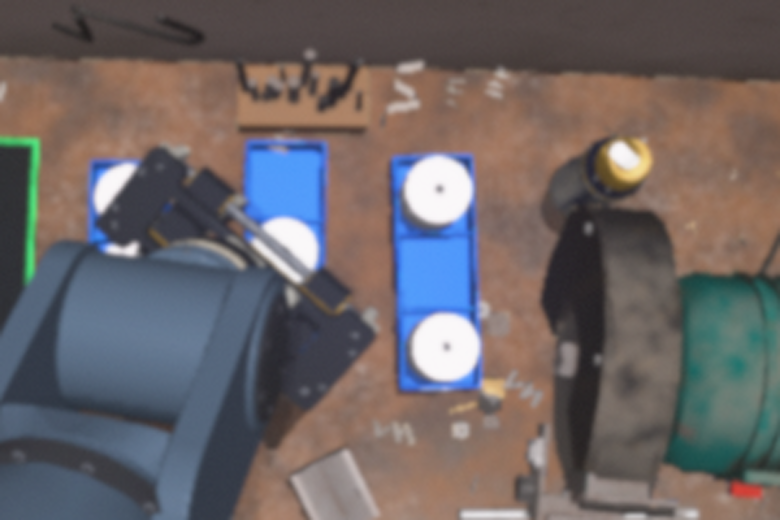

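Run:
```python
from h import *
R=toolR(49.5,24); z=R[:,2]; p=np.array((.5037,-.179,.052))+.031*z; print(p)
plan(p+[0,0,.07],R,.75,n=2); print("down"); plan(p,R,.75,n=4,frm=(p+[0,0,.07],R))
```

```text
[ 0.51328783 -0.18718878  0.02368009]
n 2
[[0.75,0.09,-0.05,0.53,-0.02,-0.06,0.09],[0.75,0.1,-0.05,0.53,-0.02,-0.06,0.09]]
down
n 4
[[0.75,0.18,0.0,0.4,0.0,0.0,0.0],[0.75,0.18,0.0,0.4,0.0,0.0,0.0],[0.75,0.18,0.0,0.4,0.0,0.0,0.0],[0.75,0.18,0.0,0.4,0.0,0.0,0.0]]
```

>>> {"api": "step_arm", "payload": {
  "targets": [
    [0.75, 0.09, -0.05, 0.4, -0.02, -0.06, 0.09],
    [0.75, 0.1, -0.05, 0.4, -0.02, -0.06, 0.09],
    [0.75, 0, 0, 0, 0, 0, 0],
    [0.75, 0, 0, 0, 0, 0, 0]
  ]
}}

```text
time: 10.48
ee_pos: [0.5123, -0.1837, 0.1034]
eef_rot: [[-0.699, 0.645, 0.31], [0.589, 0.764, -0.261], [-0.406, 0.001, -0.914]]
ft_force: [-0.1, -0.1, -0.1]
grip_width: 0.0698
```

Run:
```python
from h import *
st()
R=toolR(49.5,24); z=R[:,2]; p=np.array((.5037,-.179,.052))+.031*z
plan(p+[0,0,.05],R,.75)
```

```text
t 10.48 p [ 0.5123 -0.1837  0.1034] yaw 49.9 z [ 0.31  -0.261 -0.914] w 0.0698 F [-0.1 -0.1 -0.1]
n 1
[[0.75,0.23,-0.05,0.71,0.03,-0.01,0.05]]
```

>>> {"api": "step_arm", "payload": {
  "targets": [
    [0.75, 0.15, -0.05, 0.3, 0.02, 0, 0.03],
    [0.75, 0.1, 0, 0.25, 0, 0, 0],
    [0.75, 0, 0, 0, 0, 0, 0],
    [0.75, 0, 0, 0, 0, 0, 0]
  ]
}}

```text
time: 10.82
ee_pos: [0.513, -0.1848, 0.0817]
eef_rot: [[-0.699, 0.644, 0.31], [0.588, 0.765, -0.263], [-0.407, -0.001, -0.913]]
ft_force: [-0.2, 0.2, -0.4]
grip_width: 0.0699
```

Run:
```python
from h import *
st()
R=toolR(49.5,24); z=R[:,2]; p=np.array((.5037,-.179,.052))+.031*z
plan(p,R,.75)
W=r.camera_info("wrist"); cv2.imwrite("pics/w9.png",r.capture("wrist")[:,:,::-1]); print(w2p(W,(.5033,-.1792,.06)))
```

```text
t 10.82 p [ 0.513  -0.1848  0.0817] yaw 49.9 z [ 0.31  -0.263 -0.913] w 0.0699 F [-0.2  0.2 -0.4]
n 2
[[0.75,0.27,-0.02,0.67,0.01,0.0,0.03],[0.75,0.27,-0.02,0.67,0.01,0.0,0.03]]
[320.93637364 229.10664568]
```

View pics/w9.png

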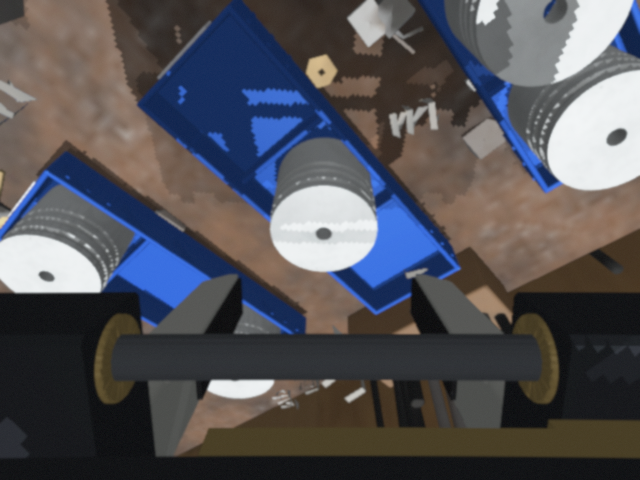

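>>> {"api": "step_arm", "payload": {
  "targets": [
    [0.75, 0.08, -0.02, 0.2, 0, 0, 0],
    [0.75, 0.12, -0.01, 0.3, 0, 0, 0],
    [0.75, 0.12, 0, 0.3, 0, 0, 0],
    [0.75, 0.08, 0, 0.2, 0, 0, 0],
    [0.75, 0.04, 0, 0.1, 0, 0, 0],
    [0.75, 0, 0, 0, 0, 0, 0],
    [0.75, 0, 0, 0, 0, 0, 0]
  ]
}}

```text
time: 11.45
ee_pos: [0.5165, -0.1875, 0.0355]
eef_rot: [[-0.697, 0.643, 0.317], [0.586, 0.766, -0.265], [-0.413, 0.001, -0.911]]
ft_force: [-0.1, 0.1, 0.2]
grip_width: 0.0695
```

Run:
```python
from h import *
st()
R=toolR(49.5,24); z=R[:,2]; p=np.array((.5037,-.179,.052))+.031*z
plan(p,R,.75)
```

```text
t 11.45 p [ 0.5165 -0.1875  0.0355] yaw 50.0 z [ 0.317 -0.265 -0.911] w 0.0695 F [-0.1  0.1  0.2]
n 1
[[0.75,0.18,-0.04,0.24,0.04,0.06,0.07]]
```

>>> {"api": "step_arm", "payload": {
  "targets": [
    [0.75, 0.15, -0.03, 0.2, 0, 0, 0],
    [0.75, 0.02, 0, 0.03, 0, 0, 0],
    [0.75, 0, 0, 0, 0, 0, 0]
  ]
}}

```text
time: 11.7
ee_pos: [0.5148, -0.1873, 0.0256]
eef_rot: [[-0.697, 0.643, 0.319], [0.585, 0.766, -0.265], [-0.415, 0.002, -0.91]]
ft_force: [0.4, 0.3, -0.0]
grip_width: 0.0696
```

Run:
```python
from h import *
st()
R=toolR(49.5,24); z=R[:,2]; p=np.array((.5037,-.179,.052))+.031*z
plan(p,R,.75)
crop(r.capture("side")[:,:,::-1],220,150,420,300,4,"s9")
```

```text
t 11.70 p [ 0.5148 -0.1873  0.0256] yaw 50.0 z [ 0.319 -0.265 -0.91 ] w 0.0696 F [ 0.4  0.3 -0. ]
n 1
[[0.75,0.05,-0.02,0.03,0.05,0.08,0.07]]
```

View pics/s9.png

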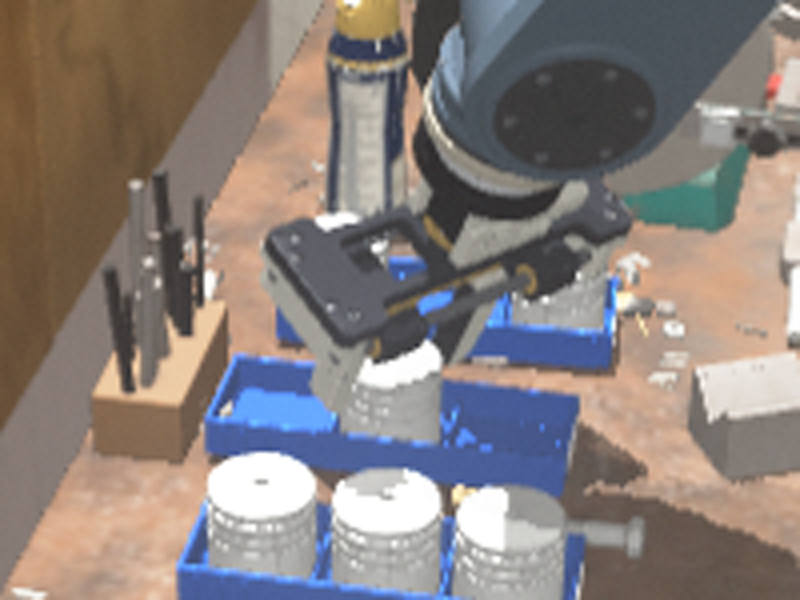

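>>> {"api": "step_arm", "payload": {
  "targets": [
    [0.4, 0.03, -0.01, 0.02, 0, 0, 0],
    [0.4, 0, 0, 0, 0, 0, 0],
    [0.4, 0, 0, 0, 0, 0, 0],
    [0.4, 0, 0, 0, 0, 0, 0],
    [0.4, 0, 0, 0, 0, 0, 0],
    [0.4, 0, 0, 0, 0, 0, 0],
    [0.4, 0, 0, 0, 0, 0, 0]
  ],
  "grip_force": 40
}}

```text
time: 12.33
ee_pos: [0.5143, -0.1873, 0.0258]
eef_rot: [[-0.696, 0.643, 0.32], [0.585, 0.766, -0.266], [-0.416, 0.002, -0.909]]
ft_force: [-0.1, 0.3, -2.8]
grip_width: 0.0531
```

Run:
```python
from h import *
st(); o=r.get_obs(); plan(o["ee_pos"]+[0,0,.07],o["eef_rot"],.4,n=3)
W=r.camera_info("wrist"); cv2.imwrite("pics/w10.png",r.capture("wrist")[:,:,::-1])
```

```text
t 12.33 p [ 0.5143 -0.1873  0.0258] yaw 50.0 z [ 0.32  -0.266 -0.909] w 0.0531 F [-0.1  0.3 -2.8]
n 3
[[0.4,-0.24,0.0,-0.53,0.0,0.0,0.0],[0.4,-0.24,0.0,-0.53,0.0,0.0,0.0],[0.4,-0.24,0.0,-0.53,0.0,0.0,0.0]]
```

View pics/w10.png

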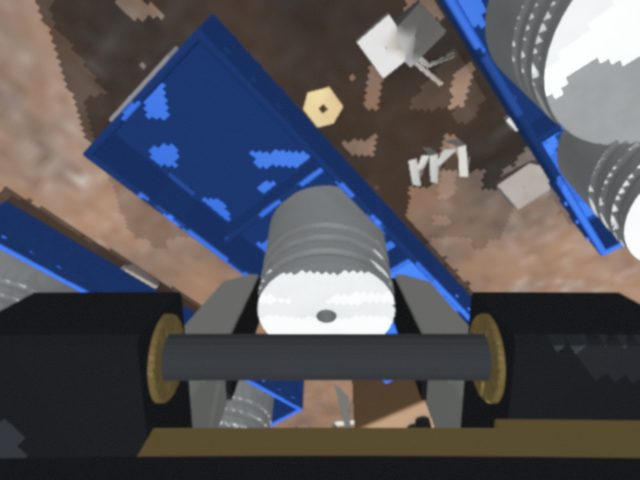

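>>> {"api": "step_arm", "payload": {
  "targets": [
    [0.4, -0.12, 0, -0.26, 0, 0, 0],
    [0.4, -0.24, 0, -0.53, 0, 0, 0],
    [0.4, -0.24, 0, -0.53, 0, 0, 0],
    [0.4, -0.12, 0, -0.26, 0, 0, 0],
    [0.4, 0, 0, 0, 0, 0, 0],
    [0.4, 0, 0, 0, 0, 0, 0]
  ]
}}

```text
time: 12.88
ee_pos: [0.5129, -0.1863, 0.0963]
eef_rot: [[-0.698, 0.642, 0.317], [0.586, 0.767, -0.263], [-0.412, 0.002, -0.911]]
ft_force: [-0.6, 0.7, -2.2]
grip_width: 0.0534
```

Run:
```python
from h import *
st(); W=r.camera_info("wrist"); o=r.get_obs()
cv2.imwrite("pics/w11.png",r.capture("wrist")[:,:,::-1])
crop(r.capture("side")[:,:,::-1],220,110,420,260,4,"s11")
```

```text
t 12.88 p [ 0.5129 -0.1863  0.0963] yaw 50.1 z [ 0.317 -0.263 -0.911] w 0.0534 F [-0.6  0.7 -2.2]
```

View pics/w11.png

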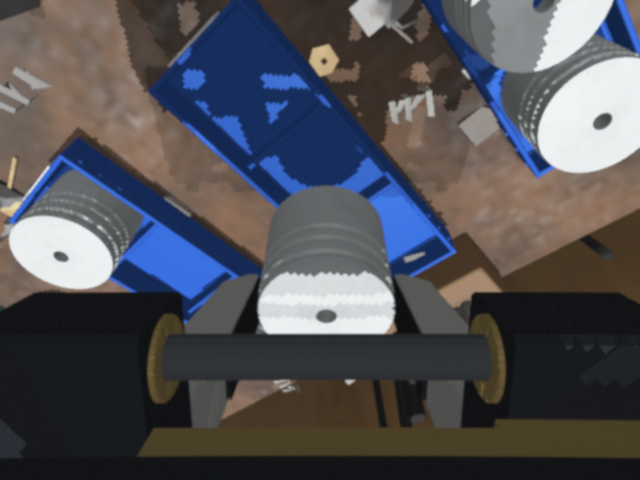

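View pics/s11.png

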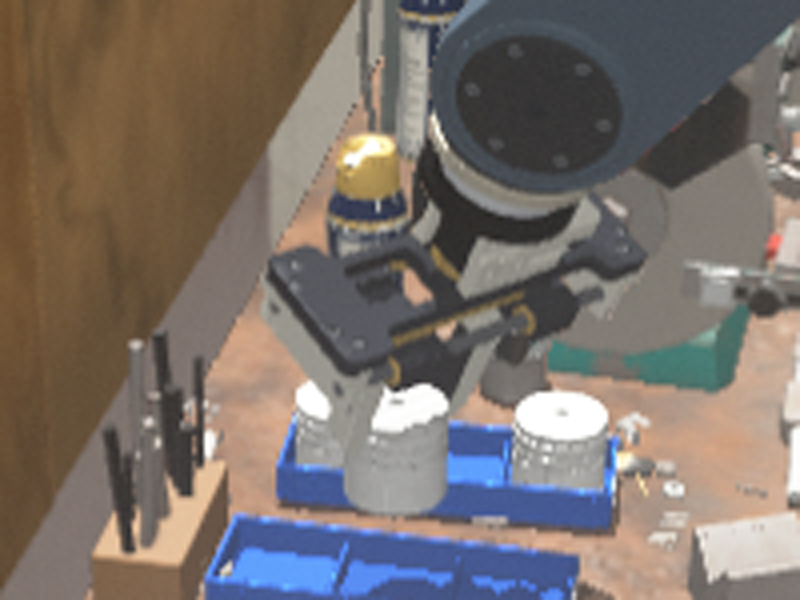

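Run:
```python
from h import *
W=r.camera_info("wrist"); o=r.get_obs(); p=o["ee_pos"]
off=p2w(W,(326.5,315.5),.1305)-p; print("off",off, "expect",-.031*o["eef_rot"][:,2])
print("b near",p2w(W,(60.5,256.5),.06),"a far",p2w(W,(603,121),.06))
t=np.array([.493,-.3062])-off[:2]; print(t)
plan((t[0],t[1],p[2]+.003),o["eef_rot"],.4)
print(r.get_obs()["time"])
```

```text
off [-0.00898415  0.00835817  0.03505556] expect [-0.00977598  0.00813995  0.02826962]
b near [ 0.43293606 -0.30965728  0.06      ] a far [ 0.54525117 -0.0540815   0.06      ]
[ 0.50198415 -0.31455817]
n 4
[[0.4,-0.43,-0.66,0.17,0.0,0.0,0.0],[0.4,-0.43,-0.66,0.17,0.0,0.0,0.0],[0.4,-0.43,-0.66,0.17,0.0,0.0,0.0],[0.4,-0.43,-0.66,0.17,0.0,0.0,0.0]]
12.9833
```

>>> {"api": "step_arm", "payload": {
  "targets": [
    [0.4, -0.2, -0.3, 0.06, 0, 0, 0],
    [0.4, -0.4, -0.6, 0.15, 0, 0, 0],
    [0.4, -0.4, -0.6, 0.15, 0, 0, 0],
    [0.4, -0.25, -0.4, 0.1, 0, 0, 0],
    [0.4, -0.1, -0.15, 0.04, 0, 0, 0],
    [0.4, 0, 0, 0, 0, 0, 0],
    [0.4, 0, 0, 0, 0, 0, 0]
  ]
}}

```text
time: 13.57
ee_pos: [0.5002, -0.2884, 0.0907]
eef_rot: [[-0.704, 0.641, 0.306], [0.587, 0.767, -0.258], [-0.4, -0.002, -0.916]]
ft_force: [0.2, 0.2, -2.1]
grip_width: 0.0533
```

Run:
```python
from h import *
st(); o=r.get_obs(); plan((.5025,-.3145,.0963),o["eef_rot"],.4)
cv2.imwrite("pics/w12.png",r.capture("wrist")[:,:,::-1])
crop(r.capture("top")[:,:,::-1],330,140,530,290,4,"t12")
```

```text
t 13.57 p [ 0.5002 -0.2884  0.0907] yaw 50.1 z [ 0.306 -0.258 -0.916] w 0.0533 F [ 0.2  0.2 -2.1]
n 1
[[0.4,-0.48,-0.46,0.06,0.0,0.0,0.0]]
```

View pics/w12.png

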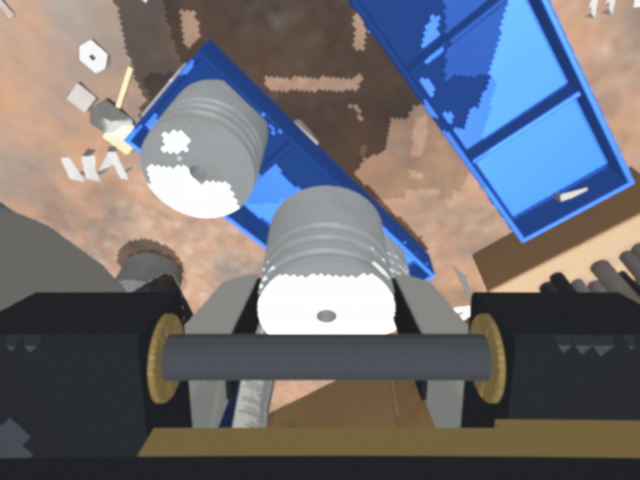

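View pics/t12.png

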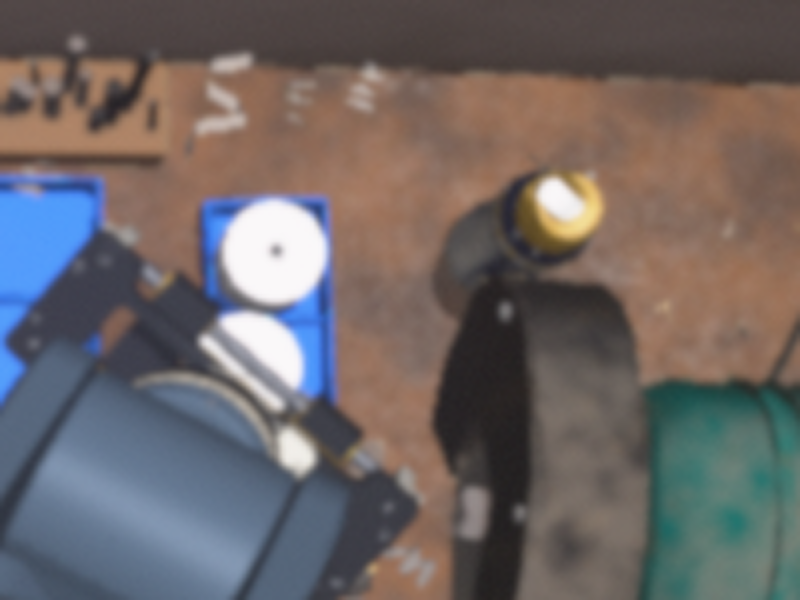

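>>> {"api": "step_arm", "payload": {
  "targets": [
    [0.4, -0.1, -0.12, 0, 0, 0, 0],
    [0.4, -0.15, -0.15, 0, 0, -0.05, 0],
    [0.4, -0.1, -0.12, 0, 0, -0.05, 0],
    [0.4, -0.05, 0, 0, 0, 0, 0],
    [0.4, 0, 0, 0, 0, 0, 0],
    [0.4, 0, 0, 0, 0, 0, 0]
  ]
}}

```text
time: 14.17
ee_pos: [0.5024, -0.3074, 0.0972]
eef_rot: [[-0.704, 0.637, 0.314], [0.581, 0.771, -0.262], [-0.409, -0.003, -0.913]]
ft_force: [0.5, -0.1, -1.5]
grip_width: 0.0533
```

Run:
```python
from h import *
st(); o=r.get_obs(); plan((.5025,-.3145,.0963),o["eef_rot"],.4)
cv2.imwrite("pics/w13.png",r.capture("wrist")[:,:,::-1])
crop(r.capture("top")[:,:,::-1],330,140,530,290,4,"t13")
```

```text
t 14.17 p [ 0.5024 -0.3074  0.0972] yaw 50.4 z [ 0.314 -0.262 -0.913] w 0.0533 F [ 0.5 -0.1 -1.5]
n 1
[[0.4,-0.1,-0.14,0.07,0.0,0.0,0.0]]
```

View pics/w13.png

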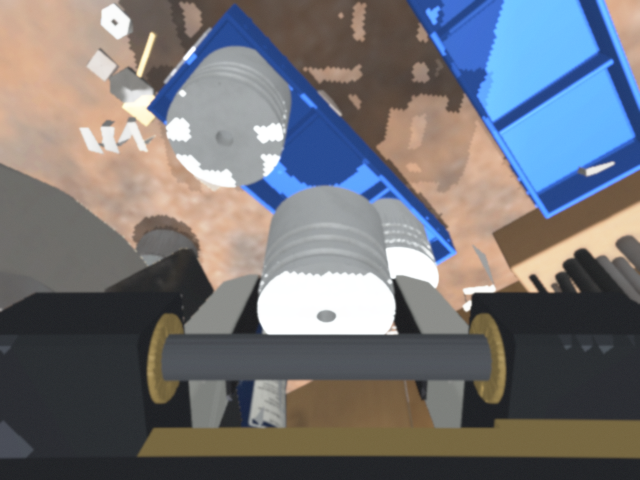

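View pics/t13.png

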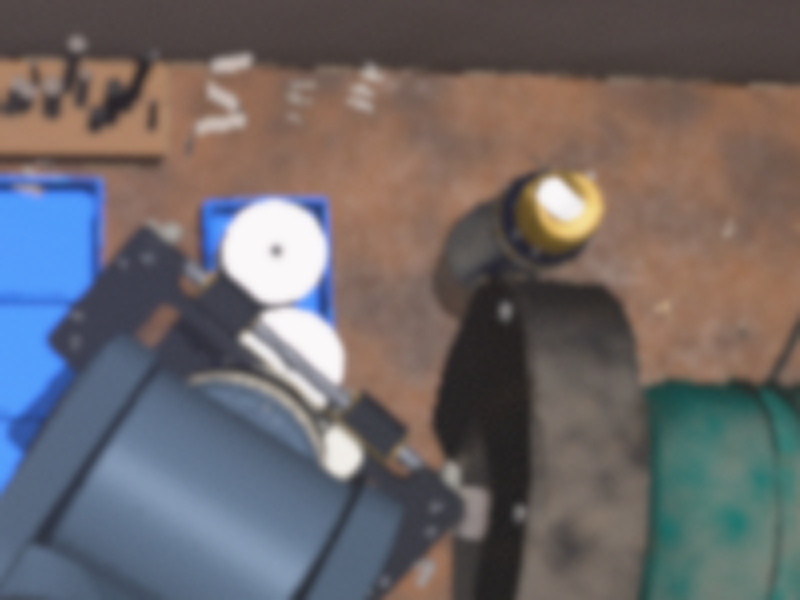

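Run:
```python
from h import *
I=r.camera_info("top"); W=r.camera_info("wrist"); o=r.get_obs(); p=o["ee_pos"]
for z in(.16,.2,.24,.28): print(z,p2w(I,(445.5,263.8),z).round(4))
print("b near",p2w(W,(225,138),.06))
cr=p[2]-.0258+.06; print("off",p2w(W,(326.5,316),cr)-p)
# tray rim points
for a in((236,8),(454,248),(150,110)): print(p2w(W,a,.028).round(4))
st()
```

```text
0.16 [ 0.4276 -0.3786  0.16  ]
0.2 [ 0.4262 -0.3692  0.2   ]
0.24 [ 0.4247 -0.3598  0.24  ]
0.28 [ 0.4233 -0.3504  0.28  ]
b near [ 0.43349589 -0.30995018  0.06      ]
off [-0.00801712  0.00762398  0.0342    ]
[ 0.4007 -0.2752  0.028 ]
[ 0.5858 -0.2684  0.028 ]
[ 0.4048 -0.344   0.028 ]
t 14.27 p [ 0.5024 -0.3073  0.0972] yaw 50.4 z [ 0.314 -0.262 -0.913] w 0.0533 F [ 0.4  1.  -1.8]
```

Run:
```python
from h import *
I=r.camera_info("top"); print(p2w(I,(402.2,231),.1314)-r.get_obs()["ee_pos"])
o=r.get_obs(); plan((.5028,-.314,.097),o["eef_rot"],.4)
print("down");plan((.5028,-.314,.0264),o["eef_rot"],.4,n=4,frm=(np.array((.5028,-.314,.097)),o["eef_rot"]))
```

```text
[-0.01221114  0.00739224  0.03419356]
n 1
[[0.4,-0.1,-0.12,0.05,0.0,0.0,0.0]]
down
n 4
[[0.4,0.18,0.0,0.4,0.0,0.0,0.0],[0.4,0.18,0.0,0.4,0.0,0.0,0.0],[0.4,0.18,0.0,0.4,0.0,0.0,0.0],[0.4,0.18,0.0,0.4,0.0,0.0,0.0]]
```

>>> {"api": "step_arm", "payload": {
  "targets": [
    [0.4, -0.11, -0.1, 0.05, 0, 0, 0],
    [0.4, 0, 0, 0, 0, 0, 0],
    [0.4, 0.08, 0, 0.18, 0, 0, 0],
    [0.4, 0.1, 0, 0.22, 0, 0, 0],
    [0.4, 0.08, 0, 0.18, 0, 0, 0],
    [0.4, 0.03, 0, 0.07, 0, 0, 0],
    [0.4, 0, 0, 0, 0, 0, 0],
    [0.4, 0, 0, 0, 0, 0, 0]
  ]
}}

```text
time: 14.93
ee_pos: [0.503, -0.3131, 0.0641]
eef_rot: [[-0.705, 0.637, 0.312], [0.581, 0.771, -0.261], [-0.406, -0.003, -0.914]]
ft_force: [0.2, -0.8, -1.7]
grip_width: 0.053
```

Run:
```python
from h import *
st(); o=r.get_obs(); plan((.504,-.3138,.053),o["eef_rot"],.4)
cv2.imwrite("pics/w14.png",r.capture("wrist")[:,:,::-1])
crop(r.capture("side")[:,:,::-1],240,130,400,250,5,"s14")
crop(r.capture("top")[:,:,::-1],330,140,530,290,4,"t14")
```

```text
t 14.93 p [ 0.503  -0.3131  0.0641] yaw 50.5 z [ 0.312 -0.261 -0.914] w 0.0530 F [ 0.2 -0.8 -1.7]
n 1
[[0.4,0.09,0.0,0.27,0.0,0.0,0.0]]
```

View pics/w14.png

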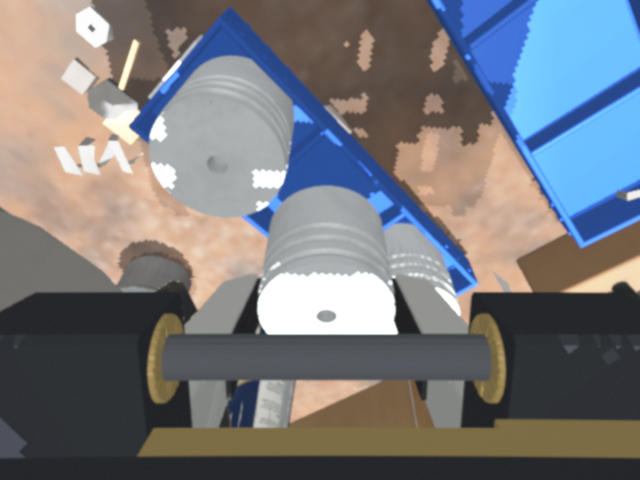

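View pics/s14.png

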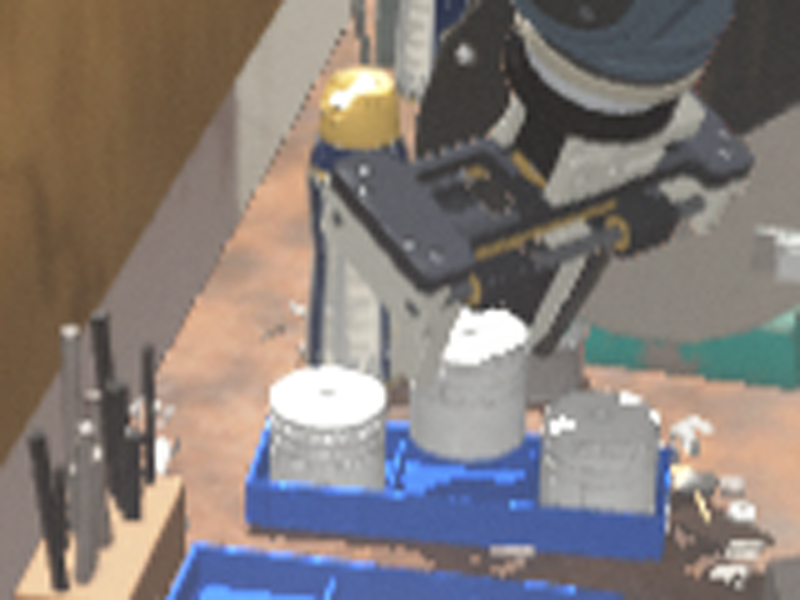

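View pics/t14.png

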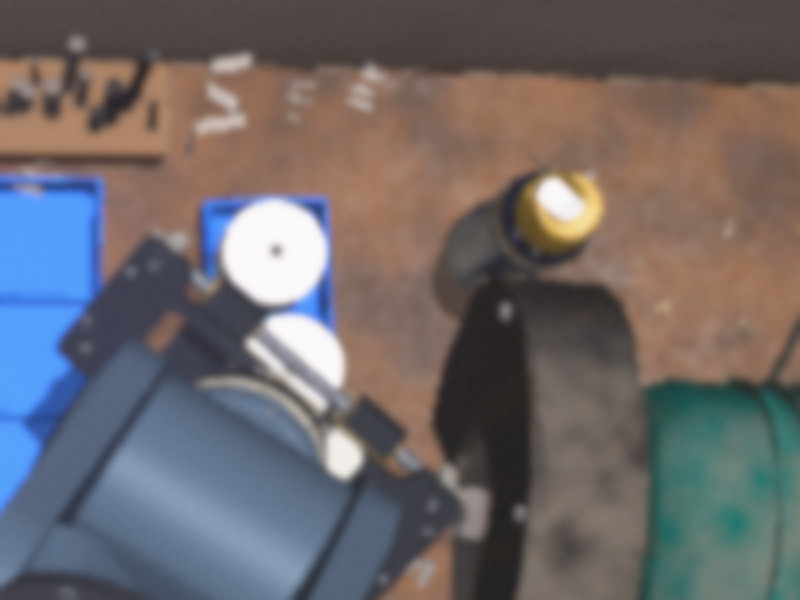

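Run:
```python
from h import *
S=r.camera_info("side"); c=lambda p:((w2p(S,p)-[240,130])*5).round(1)
print(c((.5566,-.3018,.06)),c((.4306,-.3098,.06)))
for x in(.490,.493,.496,.499): print(x,c((x,-.3062,.0463)),c((x,-.3062,.0983)))
```

```text
[325.7 391.6] [600.8 413.6]
0.49 [469.6 429. ] [473.3 328.6]
0.493 [463.2 428.2] [466.8 327.9]
0.496 [456.7 427.5] [460.2 327.2]
0.499 [450.3 426.8] [453.6 326.5]
```

>>> {"api": "step_arm", "payload": {
  "targets": [
    [0.4, 0, 0, 0.1, 0, 0, 0],
    [0.4, 0.03, 0, 0.15, 0, 0, 0],
    [0.4, 0.05, 0, 0.12, 0, 0, 0],
    [0.4, 0.02, 0, 0.05, 0, 0, 0],
    [0.4, 0, 0, 0, 0, 0, 0],
    [0.4, 0, 0, 0, 0, 0, 0]
  ]
}}

```text
time: 15.58
ee_pos: [0.5065, -0.316, 0.0469]
eef_rot: [[-0.704, 0.637, 0.314], [0.58, 0.771, -0.262], [-0.409, -0.003, -0.913]]
ft_force: [-0.3, 1.2, -1.5]
grip_width: 0.0532
```

Run:
```python
from h import *
st(); o=r.get_obs(); plan((.504,-.3142,.035),o["eef_rot"],.4)
```

```text
t 15.58 p [ 0.5065 -0.316   0.0469] yaw 50.5 z [ 0.314 -0.262 -0.913] w 0.0532 F [-0.3  1.2 -1.5]
n 1
[[0.4,0.19,0.0,0.24,0.0,0.0,0.0]]
```

>>> {"api": "step_arm", "payload": {
  "targets": [
    [0.4, 0.09, 0, 0.05, 0, 0, 0],
    [0.4, 0.02, 0, 0.03, 0, 0, 0],
    [0.4, 0, 0, 0, 0, 0, 0]
  ]
}}

```text
time: 15.83
ee_pos: [0.5043, -0.3141, 0.0418]
eef_rot: [[-0.704, 0.636, 0.314], [0.58, 0.771, -0.262], [-0.409, -0.003, -0.912]]
ft_force: [-0.3, -0.2, -1.4]
grip_width: 0.0535
```

Run:
```python
from h import *
st(); o=r.get_obs(); plan((.504,-.3142,.035),o["eef_rot"],.4)
```

```text
t 15.83 p [ 0.5043 -0.3141  0.0418] yaw 50.5 z [ 0.314 -0.262 -0.912] w 0.0535 F [-0.3 -0.2 -1.4]
n 1
[[0.4,0.07,-0.01,0.15,0.0,0.0,0.0]]
```

>>> {"api": "step_arm", "payload": {
  "targets": [
    [0.4, 0.05, 0, 0.1, 0, 0, 0],
    [0.4, 0.04, 0, 0.08, 0, 0, 0],
    [0.4, 0, 0, 0, 0, 0, 0]
  ]
}}

```text
time: 16.08
ee_pos: [0.504, -0.3139, 0.0333]
eef_rot: [[-0.704, 0.636, 0.315], [0.58, 0.771, -0.262], [-0.41, -0.003, -0.912]]
ft_force: [-0.0, 0.3, -3.0]
grip_width: 0.0536
```

Run:
```python
from h import *
st(); o=r.get_obs(); plan((.504,-.3142,.0264),o["eef_rot"],.4)
crop(r.capture("side")[:,:,::-1],240,130,400,250,5,"s15")
```

```text
t 16.08 p [ 0.504  -0.3139  0.0333] yaw 50.5 z [ 0.315 -0.262 -0.912] w 0.0536 F [-0.   0.3 -3. ]
n 1
[[0.4,0.07,-0.01,0.16,0.0,0.0,0.0]]
```

View pics/s15.png

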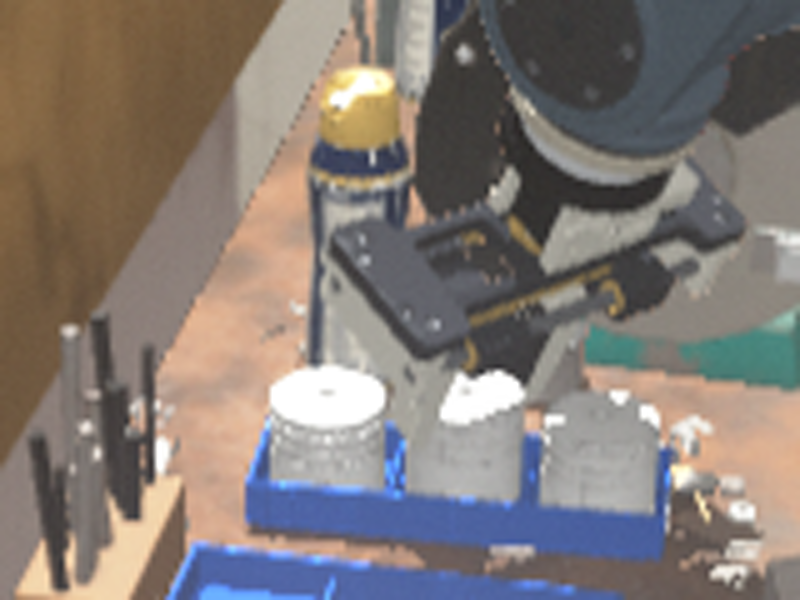

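>>> {"api": "step_arm", "payload": {
  "targets": [
    [0.4, 0.04, 0, 0.08, 0, 0, 0],
    [0.4, 0.03, 0, 0.06, 0, 0, 0],
    [0.4, 0, 0, 0, 0, 0, 0]
  ]
}}

```text
time: 16.38
ee_pos: [0.504, -0.3139, 0.0268]
eef_rot: [[-0.704, 0.636, 0.315], [0.58, 0.771, -0.263], [-0.41, -0.002, -0.912]]
ft_force: [0.6, -0.2, -1.8]
grip_width: 0.053
```

Run:
```python
from h import *
st()
```

```text
t 16.38 p [ 0.504  -0.3139  0.0268] yaw 50.5 z [ 0.315 -0.263 -0.912] w 0.0530 F [ 0.6 -0.2 -1.8]
```

>>> {"api": "step_arm", "payload": {
  "targets": [
    [0.4, 0.01, 0, 0.02, 0, 0, 0],
    [0.66, 0, 0, 0, 0, 0, 0],
    [0.66, 0, 0, 0, 0, 0, 0],
    [0.66, 0, 0, 0, 0, 0, 0],
    [0.66, 0, 0, 0, 0, 0, 0]
  ]
}}

```text
time: 16.8
ee_pos: [0.5048, -0.3145, 0.0266]
eef_rot: [[-0.703, 0.636, 0.317], [0.579, 0.771, -0.264], [-0.412, -0.002, -0.911]]
ft_force: [0.5, 0.2, -0.1]
grip_width: 0.0614
```

Run:
```python
from h import *
st()
cv2.imwrite("pics/w16.png",r.capture("wrist")[:,:,::-1])
```

```text
t 16.80 p [ 0.5048 -0.3145  0.0266] yaw 50.5 z [ 0.317 -0.264 -0.911] w 0.0614 F [ 0.5  0.2 -0.1]
```

View pics/w16.png

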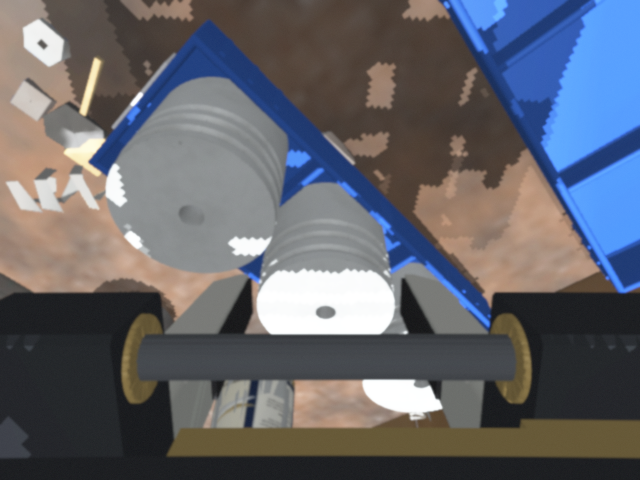

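Released without any push on the neighbours. Now straight up.

>>> {"api": "step_arm", "payload": {
  "targets": [
    [0.66, -0.06, 0, -0.13, 0, 0, 0],
    [0.66, -0.12, 0, -0.26, 0, 0, 0],
    [0.66, -0.2, 0, -0.45, 0, 0, 0],
    [0.66, -0.24, 0, -0.53, 0, 0, 0],
    [0.66, -0.24, 0, -0.53, 0, 0, 0],
    [0.66, -0.24, 0, -0.53, 0, 0, 0],
    [0.66, 0, 0, -0.1, 0, 0, 0]
  ]
}}

```text
time: 17.43
ee_pos: [0.5033, -0.3124, 0.1424]
eef_rot: [[-0.704, 0.636, 0.316], [0.58, 0.772, -0.261], [-0.41, -0.001, -0.912]]
ft_force: [0.5, -0.5, 0.6]
grip_width: 0.0614
```

Run:
```python
from h import *
st()
# next: above tray d, jaws along y
plan((.5005,-.181,.15),toolR(90),1)
```

```text
t 17.43 p [ 0.5033 -0.3124  0.1424] yaw 50.5 z [ 0.316 -0.261 -0.912] w 0.0614 F [ 0.5 -0.5  0.6]
n 8
[[1,0.23,0.31,-0.13,-0.17,0.48,-0.81],[1,0.21,0.33,-0.11,-0.17,0.48,-0.81],[1,0.19,0.35,-0.1,-0.17,0.48,-0.81],[1,0.16,0.37,-0.08,-0.17,0.48,-0.81],[1,0.14,0.38,-0.07,-0.17,0.48,-0.81],[1,0.11,0.39,-0.05,-0.17,0.48,-0.81],[1,0.07,0.4,-0.04,-0.17,0.48,-0.81],[1,0.04,0.41,-0.03,-0.17,0.48,-0.81]]
```

>>> {"api": "step_arm", "payload": {
  "targets": [
    [0.66, 0.3, 0.4, -0.14, 0, 0, 0],
    [0.66, 0.43, 0.58, -0.2, 0, 0, 0],
    [0.66, 0.3, 0.4, -0.14, 0, 0, 0],
    [0.9, 0.1, 0.1, 0, -0.17, 0.48, -0.81],
    [0.9, 0.1, 0.1, 0, -0.17, 0.48, -0.81],
    [0.9, 0.08, 0.15, 0, -0.17, 0.48, -0.81],
    [0.9, 0.06, 0.15, 0, -0.17, 0.48, -0.81],
    [0.9, 0.05, 0.15, 0, -0.17, 0.48, -0.81],
    [0.9, 0.03, 0.1, 0, -0.17, 0.48, -0.81],
    [0.9, 0.02, 0.1, 0, -0.17, 0.48, -0.81],
    [0.9, 0, 0, 0, -0.1, 0.3, -0.5],
    [0.9, 0, 0, 0, 0, 0, 0]
  ]
}}

```text
time: 18.43
ee_pos: [0.5003, -0.1947, 0.1369]
eef_rot: [[-1.0, 0.01, 0.008], [0.01, 1.0, 0.001], [-0.008, 0.002, -1.0]]
ft_force: [0.5, 0.0, -0.4]
grip_width: 0.0834
```

Run:
```python
from h import *
st(); plan((.5005,-.181,.12),toolR(90),1)
crop(r.capture("top")[:,:,::-1],230,150,480,310,3.2,"t17")
im=r.capture("wrist")[:,:,::-1]; cv2.imwrite("pics/w17.png",im)
```

```text
t 18.43 p [ 0.5003 -0.1947  0.1369] yaw 89.4 z [ 0.008  0.001 -1.   ] w 0.0834 F [ 0.5  0.  -0.4]
n 1
[[1,0.0,0.34,0.42,0.01,0.08,-0.09]]
```

View pics/t17.png

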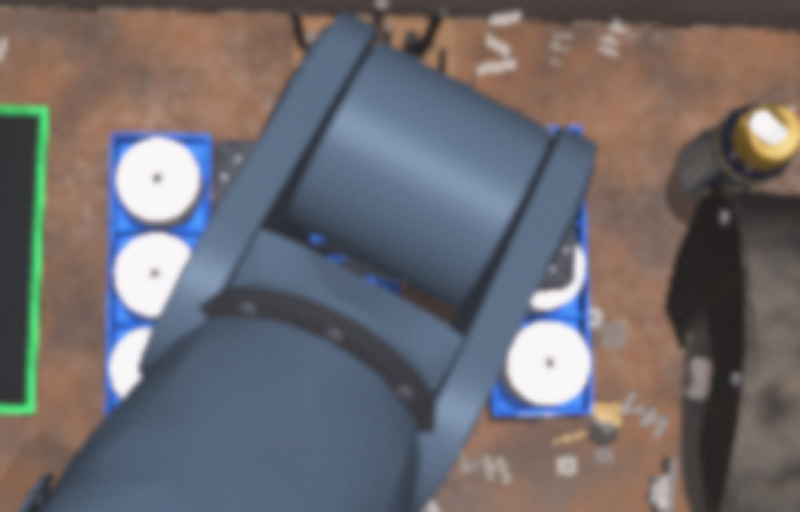

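View pics/w17.png

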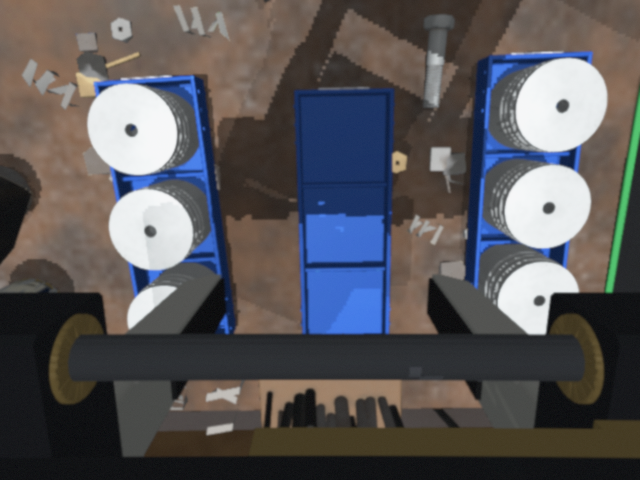

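Run:
```python
from h import *
W=r.camera_info("wrist"); st()
for a in((295.5,90),(393.5,90),(303,330),(387,330)): print(p2w(W,a,.028).round(4))
# dividers top z .02 : rows 184, 266
for a in((346,184),(346,266)): print(p2w(W,a,.02).round(4))
```

```text
t 18.53 p [ 0.4997 -0.1945  0.1368] yaw 89.2 z [ 0.01   0.001 -1.   ] w 0.0838 F [0.2 0.2 0.6]
[ 0.4087 -0.2133  0.028 ]
[ 0.4096 -0.1488  0.028 ]
[ 0.5812 -0.2132  0.028 ]
[ 0.5822 -0.1494  0.028 ]
[ 0.4719 -0.1799  0.02  ]
[ 0.5334 -0.18    0.02  ]
```

>>> {"api": "step_arm", "payload": {
  "targets": [
    [0.9, 0, 0.3, 0.1, 0, 0.05, -0.06],
    [0.9, -0.03, 0, 0.5, 0, 0.05, 0],
    [0.9, 0, 0, 0.7, 0, 0, 0],
    [0.9, 0, 0, 0.6, 0, 0, 0],
    [0.9, 0, 0, 0.3, 0, 0, 0],
    [0.9, 0, 0, 0.1, 0, 0, 0],
    [0.9, 0, 0, 0, 0, 0, 0],
    [0.9, 0, 0, 0, 0, 0, 0]
  ]
}}

```text
time: 19.2
ee_pos: [0.4992, -0.1765, 0.0411]
eef_rot: [[-1.0, 0.018, 0.004], [0.018, 1.0, -0.001], [-0.004, -0.001, -1.0]]
ft_force: [0.0, 0.3, 0.0]
grip_width: 0.0837
```

Run:
```python
from h import *
st(); plan((.5015,-.181,-.013),toolR(90),.9)
```

```text
t 19.20 p [ 0.4992 -0.1765  0.0411] yaw 89.0 z [ 0.004 -0.001 -1.   ] w 0.0837 F [0.  0.3 0. ]
n 2
[[0.9,-0.03,-0.05,0.68,0.0,0.02,-0.09],[0.9,-0.03,-0.06,0.68,0.0,0.02,-0.09]]
```

>>> {"api": "step_arm", "payload": {
  "targets": [
    [0.9, -0.05, -0.11, 0.1, 0, 0, -0.16],
    [0.9, 0, 0, 0.3, 0, 0, 0],
    [0.9, 0, 0, 0.3, 0, 0, 0],
    [0.9, 0, 0, 0.3, 0, 0, 0],
    [0.9, 0, 0, 0.1, 0, 0, 0],
    [0.9, 0, 0, 0, 0, 0, 0],
    [0.9, 0, 0, 0, 0, 0, 0]
  ]
}}

```text
time: 19.78
ee_pos: [0.5032, -0.1821, -0.0047]
eef_rot: [[-1.0, 0.001, 0.009], [0.001, 1.0, -0.003], [-0.009, -0.003, -1.0]]
ft_force: [1.1, -0.2, -0.3]
grip_width: 0.0842
```

Run:
```python
from h import *
st(); plan((.5015,-.181,-.013),toolR(90),.9)
cv2.imwrite("pics/w18.png",r.capture("wrist")[:,:,::-1])
```

```text
t 19.78 p [ 0.5032 -0.1821 -0.0047] yaw 89.9 z [ 0.009 -0.003 -1.   ] w 0.0842 F [ 1.1 -0.2 -0.3]
n 1
[[0.9,0.04,0.03,0.21,-0.03,0.09,-0.01]]
```

View pics/w18.png

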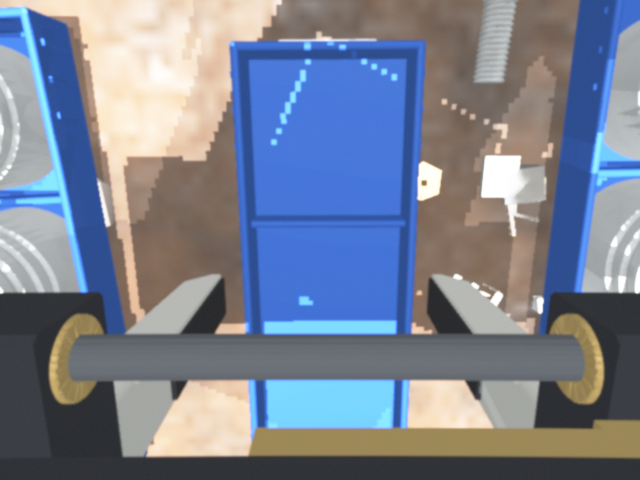

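>>> {"api": "step_arm", "payload": {
  "targets": [
    [0.9, 0.03, 0.01, 0.13, -0.03, 0.07, 0],
    [0.9, 0, 0, 0.05, 0, 0, 0],
    [0.5, 0, 0, 0, 0, 0, 0],
    [0.5, 0, 0, 0, 0, 0, 0],
    [0.5, 0, 0, 0, 0, 0, 0],
    [0.5, 0, 0, 0, 0, 0, 0],
    [0.5, 0, 0, 0, 0, 0, 0],
    [0.5, 0, 0, 0, 0, 0, 0]
  ],
  "grip_force": 40
}}

```text
time: 20.5
ee_pos: [0.5028, -0.182, -0.0111]
eef_rot: [[-1.0, 0.001, 0.004], [0.001, 1.0, -0.001], [-0.004, -0.001, -1.0]]
ft_force: [0.7, -0.4, -1.0]
grip_width: 0.0656
```

Run:
```python
from h import *
st()
cv2.imwrite("pics/w19.png",r.capture("wrist")[:,:,::-1])
W=r.camera_info("wrist")
```

```text
t 20.50 p [ 0.5028 -0.182  -0.0111] yaw 90.0 z [ 0.004 -0.001 -1.   ] w 0.0656 F [ 0.7 -0.4 -1. ]
```

View pics/w19.png

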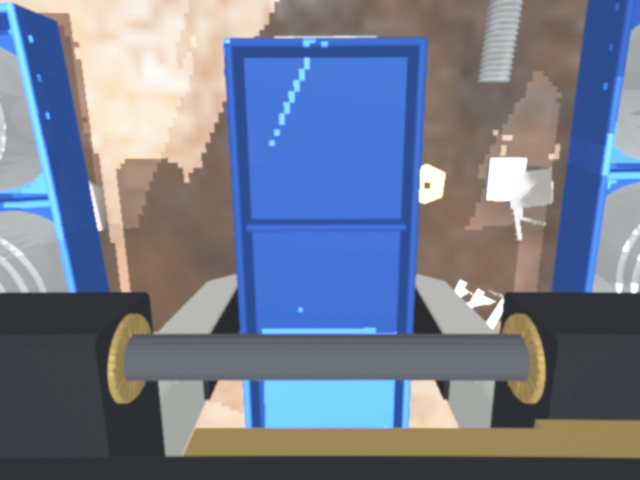

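>>> {"api": "step_arm", "payload": {
  "targets": [
    [0.5, 0, 0, -0.2, 0, 0, 0],
    [0.5, 0, 0, -0.5, 0, 0, 0],
    [0.5, 0, 0, -0.7, 0, 0, 0],
    [0.5, 0, 0, -0.7, 0, 0, 0],
    [0.5, 0, 0, -0.3, 0, 0, 0],
    [0.5, 0, 0, 0, 0, 0, 0]
  ]
}}

```text
time: 21.05
ee_pos: [0.5011, -0.1814, 0.0902]
eef_rot: [[-1.0, 0.001, 0.001], [0.001, 1.0, 0.001], [-0.001, 0.001, -1.0]]
ft_force: [0.4, 0.7, -1.2]
grip_width: 0.0658
```

Run:
```python
from h import *
st(); plan((.4957,.068,.085),toolR(89.3),.5)
W=r.camera_info("wrist"); o=r.get_obs()["ee_pos"]
cv2.imwrite("pics/w20.png",r.capture("wrist")[:,:,::-1])
for row in (38,225): print(p2w(W,(326,row),o[2]+.0111+(.028 if row<50 else .02))-o)
```

```text
t 21.05 p [ 0.5011 -0.1814  0.0902] yaw 89.9 z [ 0.001  0.001 -1.   ] w 0.0658 F [ 0.4  0.7 -1.2]
n 7
[[0.5,0.02,0.89,0.02,0.0,0.0,0.02],[0.5,0.02,0.89,0.02,0.0,0.0,0.02],[0.5,0.02,0.89,0.02,0.0,0.0,0.02],[0.5,0.02,0.89,0.02,0.0,0.0,0.02],[0.5,0.03,0.89,0.02,0.0,0.0,0.02],[0.5,0.03,0.89,0.02,0.0,0.0,0.02],[0.5,0.03,0.89,0.02,0.0,0.0,0.02]]
[-9.39978090e-02  1.50945482e-05  3.91000000e-02]
[-3.07825288e-02 -3.54001972e-05  3.11000000e-02]
```

View pics/w20.png

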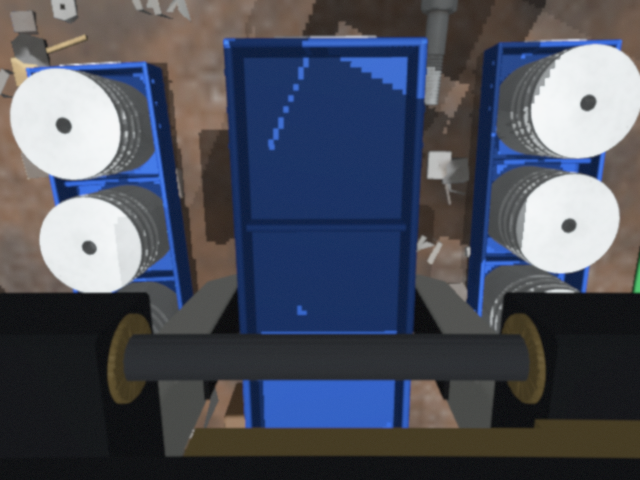

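>>> {"api": "step_arm", "payload": {
  "targets": [
    [0.5, 0, 0.3, 0, 0, 0, 0],
    [0.5, 0.02, 0.6, 0, 0, 0, 0.02],
    [0.5, 0.03, 0.8, 0, 0, 0, 0.02],
    [0.5, 0.03, 0.85, 0, 0, 0, 0.02],
    [0.5, 0.03, 0.85, 0, 0, 0, 0.02],
    [0.5, 0.03, 0.85, 0, 0, 0, 0.02],
    [0.5, 0.02, 0.7, 0, 0, 0, 0.02],
    [0.5, 0.02, 0.5, 0, 0, 0, 0],
    [0.5, 0, 0.25, 0, 0, 0, 0],
    [0.5, 0, 0.1, 0, 0, 0, 0],
    [0.5, 0, 0, 0, 0, 0, 0],
    [0.5, 0, 0, 0, 0, 0, 0]
  ]
}}

```text
time: 22.1
ee_pos: [0.4854, 0.0671, 0.0776]
eef_rot: [[-1.0, 0.016, -0.019], [0.016, 1.0, 0.003], [0.019, 0.002, -1.0]]
ft_force: [-0.1, -0.2, -2.0]
grip_width: 0.0658
```

Run:
```python
from h import *
st(); plan((.4945,.068,.05),toolR(89.3),.5)
cv2.imwrite("pics/w21.png",r.capture("wrist")[:,:,::-1])
```

```text
t 22.10 p [0.4854 0.0671 0.0776] yaw 89.1 z [-0.019  0.003 -1.   ] w 0.0658 F [-0.1 -0.2 -2. ]
n 1
[[0.5,-0.24,0.02,0.69,0.02,-0.18,-0.03]]
```

View pics/w21.png

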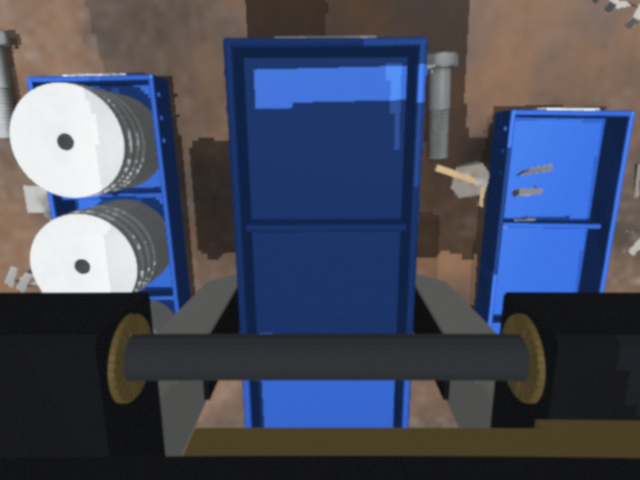

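>>> {"api": "step_arm", "payload": {
  "targets": [
    [0.5, -0.2, 0.02, 0.1, 0.02, -0.15, 0],
    [0.5, 0, 0, 0, 0, 0, 0],
    [0.5, 0, 0, 0.3, 0, 0, 0],
    [0.5, 0, 0, 0.5, 0, 0, 0],
    [0.5, 0, 0, 0.4, 0, 0, 0],
    [0.5, 0, 0, 0.2, 0, 0, 0],
    [0.5, 0, 0, 0, 0, 0, 0],
    [0.5, 0, 0, 0, 0, 0, 0]
  ]
}}

```text
time: 22.82
ee_pos: [0.4962, 0.0629, 0.0149]
eef_rot: [[-1.0, 0.023, 0.002], [0.023, 1.0, -0.0], [-0.002, -0.0, -1.0]]
ft_force: [-0.2, -0.3, -1.5]
grip_width: 0.0655
```

Run:
```python
from h import *
st(); plan((.4945,.068,-.006),toolR(89.3),.5)
```

```text
t 22.82 p [0.4962 0.0629 0.0149] yaw 88.7 z [ 0.002 -0.    -1.   ] w 0.0655 F [-0.2 -0.3 -1.5]
n 1
[[0.5,0.05,0.13,0.52,0.0,0.02,-0.11]]
```

>>> {"api": "step_arm", "payload": {
  "targets": [
    [0.5, 0.04, 0.11, 0.05, 0, 0, -0.1],
    [0.5, 0, 0, 0.15, 0, 0, 0],
    [0.5, 0, 0, 0.15, 0, 0, 0],
    [0.5, 0, 0, 0.1, 0, 0, 0],
    [0.5, 0, 0, 0, 0, 0, 0],
    [0.5, 0, 0, 0, 0, 0, 0]
  ]
}}

```text
time: 23.32
ee_pos: [0.4963, 0.0677, -0.0025]
eef_rot: [[-1.0, 0.012, 0.006], [0.012, 1.0, -0.0], [-0.006, -0.0, -1.0]]
ft_force: [0.7, -1.1, -1.2]
grip_width: 0.0659
```

Run:
```python
from h import *
st(); plan((.4945,.068,-.007),toolR(89.3),.5)
cv2.imwrite("pics/w22.png",r.capture("wrist")[:,:,::-1])
```

```text
t 23.32 p [ 0.4963  0.0677 -0.0025] yaw 89.3 z [ 0.006 -0.    -1.   ] w 0.0659 F [ 0.7 -1.1 -1.2]
n 1
[[0.5,0.05,0.01,0.11,0.0,0.05,0.0]]
```

View pics/w22.png

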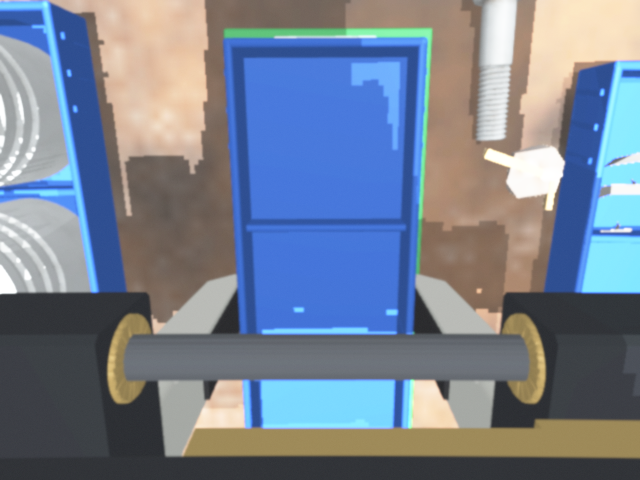

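>>> {"api": "step_arm", "payload": {
  "targets": [
    [0.5, 0.02, 0, 0.08, 0, 0.04, 0],
    [0.5, 0, 0, 0.05, 0, 0, 0],
    [0.5, 0, 0, 0, 0, 0, 0]
  ]
}}

```text
time: 23.62
ee_pos: [0.4957, 0.0677, -0.0077]
eef_rot: [[-1.0, 0.012, 0.002], [0.012, 1.0, -0.0], [-0.002, -0.0, -1.0]]
ft_force: [0.2, 0.2, -1.1]
grip_width: 0.0654
```

Run:
```python
from h import *
st()
```

```text
t 23.62 p [ 0.4957  0.0677 -0.0077] yaw 89.3 z [ 0.002 -0.    -1.   ] w 0.0654 F [ 0.2  0.2 -1.1]
```

>>> {"api": "step_arm", "payload": {
  "targets": [
    [0.9, 0, 0, 0, 0, 0, 0],
    [0.9, 0, 0, 0, 0, 0, 0],
    [0.9, 0, 0, 0, 0, 0, 0],
    [0.9, 0, 0, 0, 0, 0, 0],
    [0.9, 0, 0, -0.3, 0, 0, 0],
    [0.9, 0, 0, -0.7, 0, 0, 0],
    [0.9, 0, 0, -0.9, 0, 0, 0],
    [0.9, 0, 0, -0.9, 0, 0, 0],
    [0.9, 0, 0, -0.4, 0, 0, 0],
    [0.9, 0, 0, 0, 0, 0, 0]
  ]
}}

```text
time: 24.45
ee_pos: [0.4949, 0.0676, 0.1256]
eef_rot: [[-1.0, 0.012, -0.0], [0.012, 1.0, -0.0], [0.0, -0.0, -1.0]]
ft_force: [0.2, 0.3, -0.4]
grip_width: 0.0838
```

Run:
```python
from h import *
st(); plan((.502,.195,.12),toolR(88.2),.9)
cv2.imwrite("pics/w23.png",r.capture("wrist")[:,:,::-1])
W=r.camera_info("wrist")
```

```text
t 24.45 p [0.4949 0.0676 0.1256] yaw 89.3 z [-0. -0. -1.] w 0.0838 F [ 0.2  0.3 -0.4]
n 4
[[0.9,-0.03,0.8,0.03,0.0,0.0,0.05],[0.9,-0.03,0.8,0.03,0.0,0.0,0.05],[0.9,-0.03,0.8,0.03,0.0,0.0,0.05],[0.9,-0.02,0.8,0.03,0.0,0.0,0.05]]
```

View pics/w23.png

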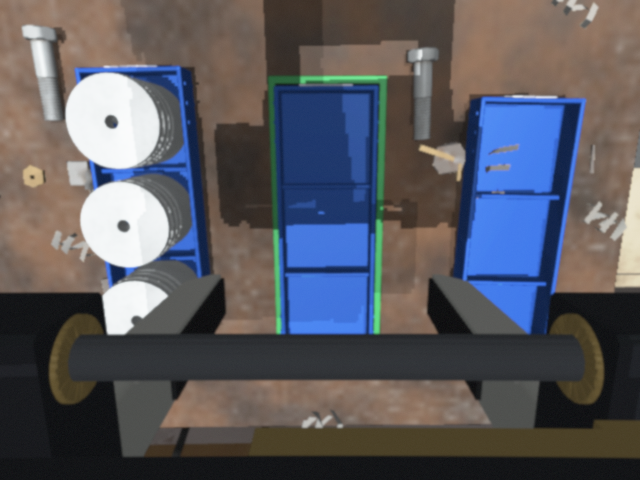

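>>> {"api": "step_arm", "payload": {
  "targets": [
    [0.9, 0, 0.4, 0, 0, 0, 0.05],
    [0.9, -0.02, 0.7, 0, 0, 0, 0.05],
    [0.9, -0.02, 0.8, 0.03, 0, 0, 0.05],
    [0.9, -0.02, 0.6, 0.03, 0, 0, 0.05],
    [0.9, -0.02, 0.3, 0, 0, 0, 0],
    [0.9, 0, 0.1, 0, 0, 0, 0],
    [0.9, 0, 0, 0, 0, 0, 0],
    [0.9, 0, 0, 0, 0, 0, 0]
  ]
}}

```text
time: 25.17
ee_pos: [0.4973, 0.1856, 0.1133]
eef_rot: [[-0.999, 0.036, -0.01], [0.036, 0.999, -0.003], [0.01, -0.004, -1.0]]
ft_force: [0.2, -1.4, 1.1]
grip_width: 0.0838
```

Run:
```python
from h import *
st(); plan((.501,.195,.1226),toolR(88.2),.9)
cv2.imwrite("pics/w24.png",r.capture("wrist")[:,:,::-1])
im=r.capture("top")[:,:,::-1]; crop(im,130,160,330,300,4,"t24")
```

```text
t 25.17 p [0.4973 0.1856 0.1133] yaw 88.0 z [-0.01  -0.003 -1.   ] w 0.0838 F [ 0.2 -1.4  1.1]
n 1
[[0.9,-0.08,0.24,-0.23,-0.04,-0.1,-0.04]]
```

View pics/w24.png

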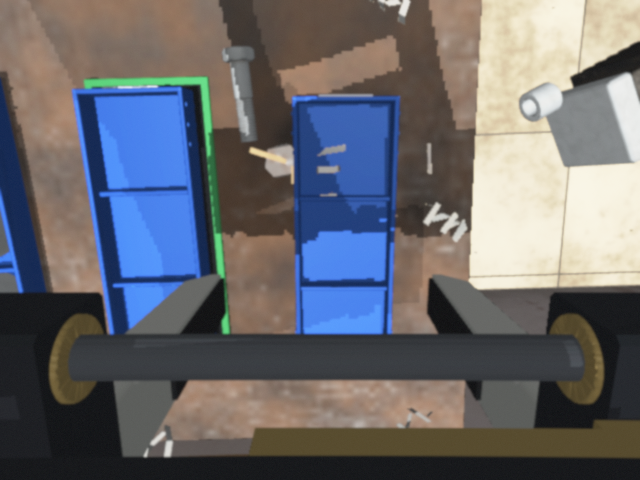

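View pics/t24.png

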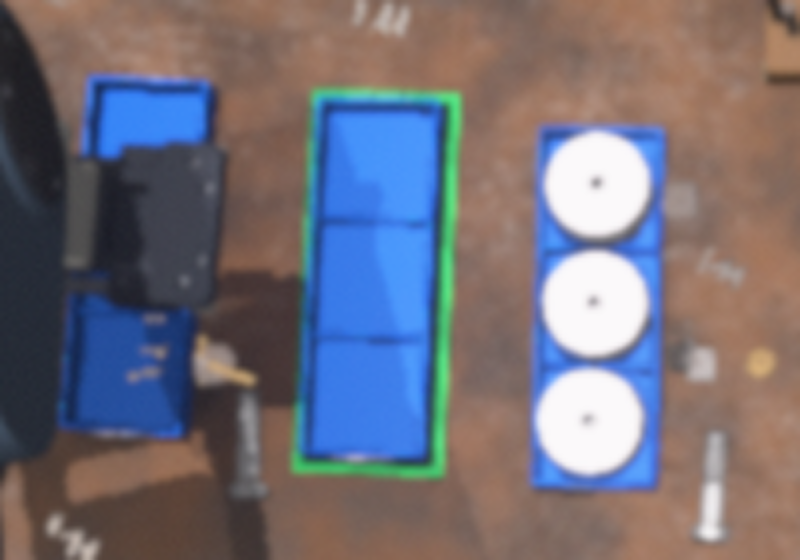

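Run:
```python
from h import *
I=r.camera_info("top"); W=r.camera_info("wrist"); o=r.get_obs()["ee_pos"]; st()
P=np.array([p2w(I,(130+x/4,160+y/4),.031)[:2] for x,y in [(315,99),(444,101),(430,464),(301,462)]]); d=(P[0]+P[1]-P[2]-P[3])/2
print("d",P.mean(0),np.arctan2(d[1],d[0]),np.linalg.norm(d))
for a,z in(((293,97),.028),((399,98),.028),((344,197),.02),((345,285),.02)): print(p2w(W,a,z).round(4))
# w23 measures at pose .4949,.0676,.1256
import copy
V=copy.deepcopy(W); 
R0=np.array(r.get_obs()["eef_rot"]); rel=R0.T@(W["origin"]-o); relR=R0.T@W["rotation"]
Rn=toolR(89.3); V["origin"]=np.array([.4949,.0676,.1256])+Rn@rel; V["rotation"]=Rn@relR
for a,z in(((272,84),.031),((380,86),.031),((326,186),.023),((326,271),.023)): print("w23",p2w(V,a,z).round(4))
crop(cv2.imread("pics/w23.png"),250,60,410,340,2.5,"w23c"); crop(cv2.imread("pics/w24.png"),270,60,430,340,2.5,"w24c")
```

```text
t 25.27 p [0.4975 0.1852 0.1137] yaw 87.9 z [-0.01  -0.003 -1.   ] w 0.0838 F [ 1.3 -1.3  0.1]
d [0.49188181 0.06545519] 0.0008376868970332966 0.19400839813448148
[0.4101 0.1678 0.028 ]
[0.4131 0.2327 0.028 ]
[0.4738 0.1977 0.02  ]
[0.5356 0.1967 0.02  ]
w23 [0.4003 0.0349 0.031 ]
w23 [0.4023 0.1025 0.031 ]
w23 [0.4655 0.0679 0.023 ]
w23 [0.5263 0.0671 0.023 ]
```

View pics/w23c.png

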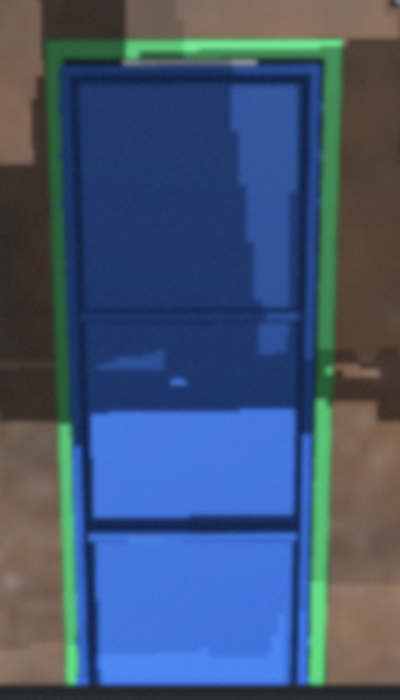

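View pics/w24c.png

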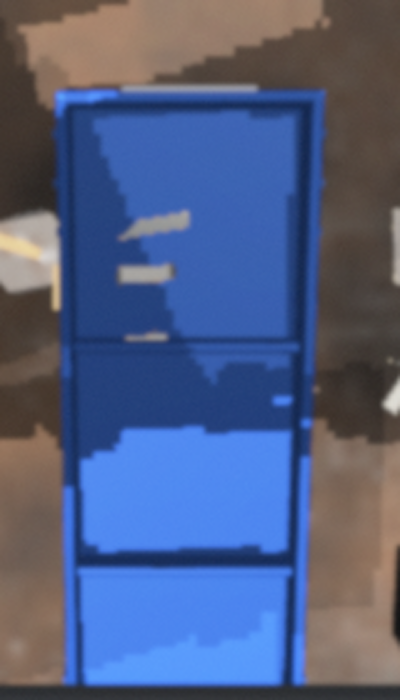

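Run:
```python
from h import *
W=r.camera_info("wrist"); o=r.get_obs()["ee_pos"]
V=dict(W); R0=np.array(r.get_obs()["eef_rot"]); rel=R0.T@(W["origin"]-o); relR=R0.T@W["rotation"]
Rn=toolR(89.3); V["origin"]=np.array([.4949,.0676,.1256])+Rn@rel; V["rotation"]=Rn@relR
def tray(C,rim,d1,d2,z0):
    a=p2w(C,d1,z0+.02);b=p2w(C,d2,z0+.02);e=p2w(C,rim,z0+.028); print("divmid",((a+b)/2).round(4),"span",np.linalg.norm(a-b).round(4),"rim+96",(e+[.096,0,0]).round(4))
tray(V,(250+191/2.5,86),(250+190/2.5,186.4),(250+192/2.5,274.8),.003)
tray(W,(270+190/2.5,96.8),(270+184/2.5,198.4),(270+184/2.5,288),0)
```

```text
divmid [0.4975 0.0678 0.023 ] span 0.0634 rim+96 [0.4979 0.0689 0.031 ]
divmid [0.5063 0.1965 0.02  ] span 0.063 rim+96 [0.5072 0.2003 0.028 ]
```

>>> {"api": "step_arm", "payload": {
  "targets": [
    [0.9, -0.15, 0.2, 0, -0.03, -0.08, -0.03],
    [0.9, 0, 0.03, 0.2, 0, 0, 0],
    [0.9, 0, 0, 0.5, 0, 0, 0],
    [0.9, 0, 0, 0.5, 0, 0, 0],
    [0.9, 0, 0, 0.3, 0, 0, 0],
    [0.9, 0, 0, 0, 0, 0, 0],
    [0.9, 0, 0, 0, 0, 0, 0]
  ]
}}

```text
time: 25.85
ee_pos: [0.5064, 0.1922, 0.0505]
eef_rot: [[-0.999, 0.037, 0.003], [0.037, 0.999, 0.001], [-0.003, 0.001, -1.0]]
ft_force: [-0.0, 0.7, 1.2]
grip_width: 0.0838
```

Run:
```python
from h import *
st(); plan((.505,.196,-.011),toolR(88.2),.9)
```

```text
t 25.85 p [0.5064 0.1922 0.0505] yaw 87.9 z [ 0.003  0.001 -1.   ] w 0.0838 F [-0.   0.7  1.2]
n 2
[[0.9,0.02,0.05,0.77,0.0,0.01,-0.03],[0.9,0.02,0.05,0.77,0.0,0.01,-0.03]]
```

>>> {"api": "step_arm", "payload": {
  "targets": [
    [0.9, 0.03, 0.09, 0.1, 0, 0, -0.05],
    [0.9, 0, 0, 0.3, 0, 0, 0],
    [0.9, 0, 0, 0.3, 0, 0, 0],
    [0.9, 0, 0, 0.3, 0, 0, 0],
    [0.9, 0, 0, 0.2, 0, 0, 0],
    [0.9, 0, 0, 0, 0, 0, 0],
    [0.9, 0, 0, 0, 0, 0, 0]
  ]
}}

```text
time: 26.43
ee_pos: [0.5067, 0.1966, -0.0006]
eef_rot: [[-0.999, 0.032, 0.006], [0.032, 0.999, 0.002], [-0.006, 0.002, -1.0]]
ft_force: [0.3, 0.2, -0.6]
grip_width: 0.0838
```

Run:
```python
from h import *
st(); plan((.505,.196,-.011),toolR(88.2),.9)
cv2.imwrite("pics/w25.png",r.capture("wrist")[:,:,::-1])
```

```text
t 26.43 p [ 0.5067  0.1966 -0.0006] yaw 88.2 z [ 0.006  0.002 -1.   ] w 0.0838 F [ 0.3  0.2 -0.6]
n 1
[[0.9,0.04,-0.02,0.26,0.02,0.06,0.0]]
```

View pics/w25.png

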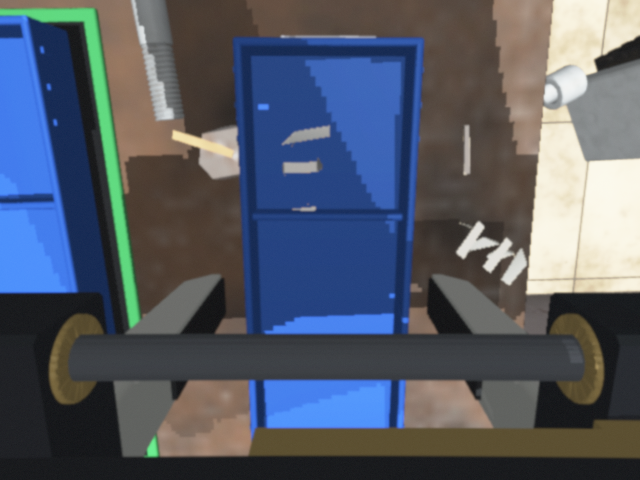

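>>> {"api": "step_arm", "payload": {
  "targets": [
    [0.9, 0.02, -0.01, 0.18, 0.02, 0.05, 0],
    [0.9, 0, 0, 0.06, 0, 0, 0],
    [0.5, 0, 0, 0, 0, 0, 0],
    [0.5, 0, 0, 0, 0, 0, 0],
    [0.5, 0, 0, 0, 0, 0, 0],
    [0.5, 0, 0, 0, 0, 0, 0],
    [0.5, 0, 0, 0, 0, 0, 0],
    [0.5, 0, 0, 0, 0, 0, 0]
  ],
  "grip_force": 40
}}

```text
time: 27.15
ee_pos: [0.5068, 0.1964, -0.0096]
eef_rot: [[-0.999, 0.032, 0.003], [0.032, 0.999, 0.0], [-0.003, 0.0, -1.0]]
ft_force: [0.1, -0.4, -1.8]
grip_width: 0.0653
```

Run:
```python
from h import *
st()
im=r.capture("wrist")[:,:,::-1]; a=cv2.imread("pics/w19.png")
o=np.hstack([cv2.resize(q[20:250,210:440],None,fx=1.7,fy=1.7,interpolation=cv2.INTER_CUBIC) for q in (a,im)]); cv2.imwrite("pics/cmp.png",o)
```

```text
t 27.15 p [ 0.5068  0.1964 -0.0096] yaw 88.2 z [ 0.003  0.    -1.   ] w 0.0653 F [ 0.1 -0.4 -1.8]
```

View pics/cmp.png

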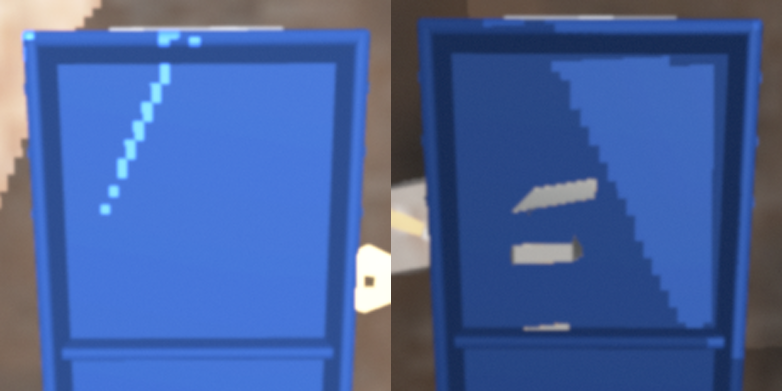

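>>> {"api": "step_arm", "payload": {
  "targets": [
    [0.5, 0, 0, -0.2, 0, 0, 0],
    [0.5, 0, 0, -0.5, 0, 0, 0],
    [0.5, 0, 0, -0.7, 0, 0, 0],
    [0.5, 0, 0, -0.4, 0, 0, 0],
    [0.5, 0, 0, -0.1, 0, 0, 0],
    [0.5, 0.03, -0.3, 0, 0, 0, -0.04],
    [0.5, 0.05, -0.6, 0, 0, 0, -0.04],
    [0.5, 0.05, -0.7, 0, 0, 0, -0.04],
    [0.5, 0.05, -0.6, 0, 0, 0, -0.04],
    [0.5, 0.03, -0.4, 0, 0, 0, 0],
    [0.5, 0, -0.2, 0, 0, 0, 0],
    [0.5, 0, 0, 0, 0, 0, 0]
  ]
}}

```text
time: 28.2
ee_pos: [0.4913, 0.0772, 0.0678]
eef_rot: [[-1.0, 0.011, -0.002], [0.011, 1.0, -0.001], [0.002, -0.001, -1.0]]
ft_force: [-0.0, 0.3, -1.5]
grip_width: 0.0656
```

Run:
```python
from h import *
st(); plan((.4979,.0677,.06),toolR(89.3),.5)
```

```text
t 28.20 p [0.4913 0.0772 0.0678] yaw 89.4 z [-0.002 -0.001 -1.   ] w 0.0656 F [-0.   0.3 -1.5]
n 1
[[0.5,-0.17,-0.24,0.19,-0.01,-0.02,0.02]]
```

>>> {"api": "step_arm", "payload": {
  "targets": [
    [0.5, -0.14, -0.2, 0.1, 0, 0, 0],
    [0.5, 0, 0, 0, 0, 0, 0],
    [0.5, 0, 0, 0, 0, 0, 0]
  ]
}}

```text
time: 28.45
ee_pos: [0.4971, 0.0689, 0.0625]
eef_rot: [[-1.0, 0.011, -0.003], [0.011, 1.0, -0.001], [0.003, -0.001, -1.0]]
ft_force: [-0.1, 0.3, -1.3]
grip_width: 0.0657
```

Run:
```python
from h import *
st(); plan((.4979,.0677,.045),toolR(89.3),.5)
im=r.capture("wrist")[:,:,::-1]; cv2.imwrite("pics/w26.png",im); a=cv2.imread("pics/w22.png")
o=np.hstack([cv2.resize(q[20:250,210:440],None,fx=1.7,fy=1.7,interpolation=cv2.INTER_CUBIC) for q in (a,im)]); cv2.imwrite("pics/cmp2.png",o)
```

```text
t 28.45 p [0.4971 0.0689 0.0625] yaw 89.4 z [-0.003 -0.001 -1.   ] w 0.0657 F [-0.1  0.3 -1.3]
n 1
[[0.5,-0.02,-0.03,0.44,-0.01,-0.03,0.01]]
```

View pics/cmp2.png

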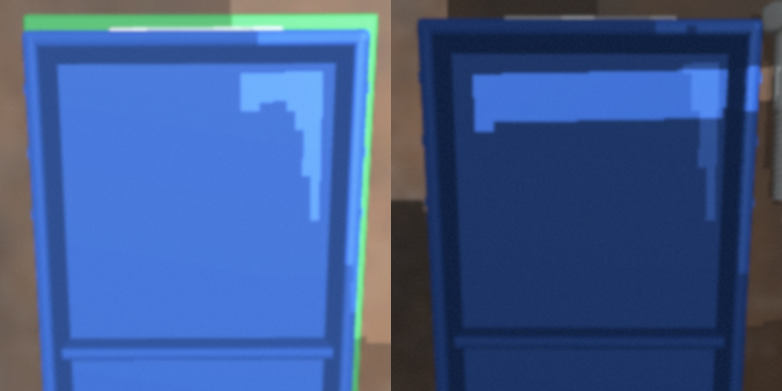

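View pics/w26.png

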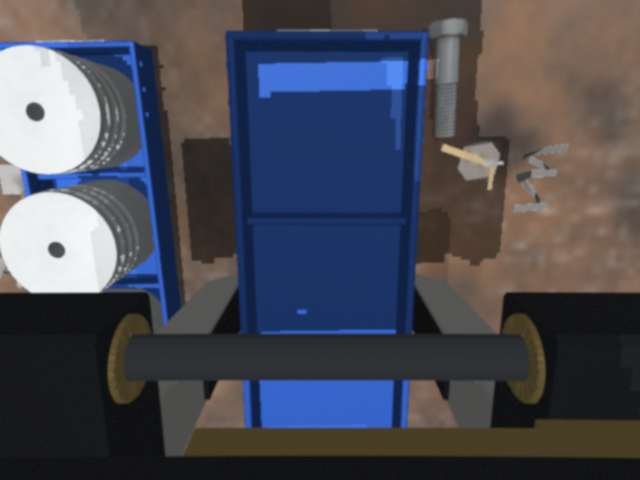

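Run:
```python
from h import *
W=r.camera_info("wrist"); o=r.get_obs()["ee_pos"]
for nm,u,rr,dr in(("d",.0111,20+36/1.7,20+352/1.7),("c",.0096,20+24/1.7,20+341/1.7)):
    print(nm,[(p2w(W,(326,x),o[2]+u+h)-o)[0].round(4) for x,h in((rr,.028),(dr,.02))])
```

```text
d [np.float64(-0.093), np.float64(-0.0299)]
c [np.float64(-0.0954), np.float64(-0.032)]
```

>>> {"api": "step_arm", "payload": {
  "targets": [
    [0.5, -0.02, -0.03, 0.1, 0, -0.02, 0],
    [0.5, 0, 0, 0.2, 0, 0, 0],
    [0.5, 0, 0, 0.2, 0, 0, 0],
    [0.5, 0, 0, 0.1, 0, 0, 0],
    [0.5, 0, 0, 0, 0, 0, 0],
    [0.5, 0, 0, 0, 0, 0, 0]
  ]
}}

```text
time: 29.0
ee_pos: [0.4975, 0.0696, 0.035]
eef_rot: [[-1.0, 0.008, -0.002], [0.008, 1.0, -0.001], [0.002, -0.001, -1.0]]
ft_force: [-0.4, 0.9, -2.0]
grip_width: 0.0652
```

Run:
```python
from h import *
st(); plan((.4979,.0677,.028),toolR(89.3),.5)
```

```text
t 29.00 p [0.4975 0.0696 0.035 ] yaw 89.6 z [-0.002 -0.001 -1.   ] w 0.0652 F [-0.4  0.9 -2. ]
n 1
[[0.5,-0.01,-0.05,0.17,-0.01,-0.02,0.04]]
```

>>> {"api": "step_arm", "payload": {
  "targets": [
    [0.5, -0.01, -0.05, 0.08, 0, -0.02, 0.04],
    [0.5, 0, 0, 0.04, 0, 0, 0],
    [0.5, 0, 0, 0, 0, 0, 0]
  ]
}}

```text
time: 29.25
ee_pos: [0.4981, 0.0675, 0.0298]
eef_rot: [[-1.0, 0.012, 0.001], [0.012, 1.0, -0.001], [-0.001, -0.001, -1.0]]
ft_force: [0.3, 0.2, -1.9]
grip_width: 0.0657
```

Run:
```python
from h import *
st(); plan((.4979,.0677,.0167),toolR(89.3),.5)
crop(r.capture("side")[:,:,::-1],200,280,400,430,4,"s27")
cv2.imwrite("pics/w27.png",r.capture("wrist")[:,:,::-1])
```

```text
t 29.25 p [0.4981 0.0675 0.0298] yaw 89.3 z [ 0.001 -0.001 -1.   ] w 0.0657 F [ 0.3  0.2 -1.9]
n 1
[[0.5,0.0,0.0,0.33,-0.01,0.01,0.0]]
```

View pics/s27.png

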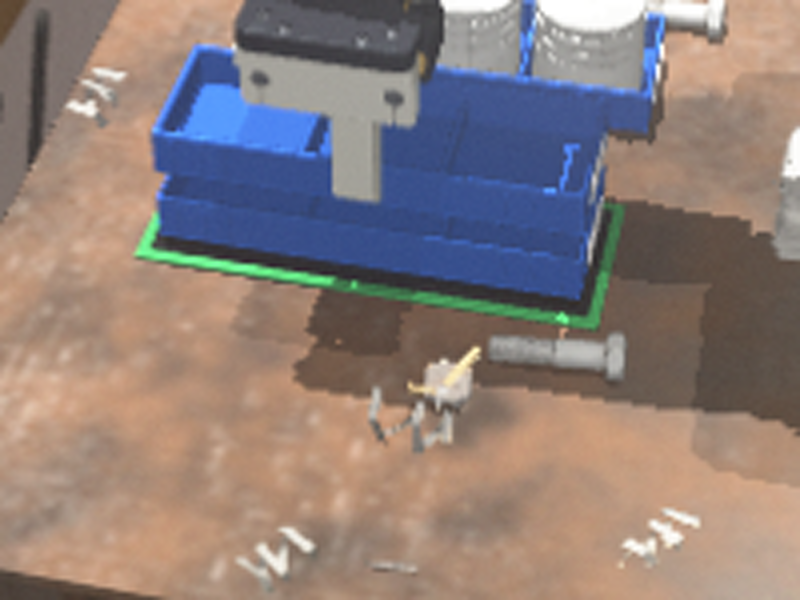

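View pics/w27.png

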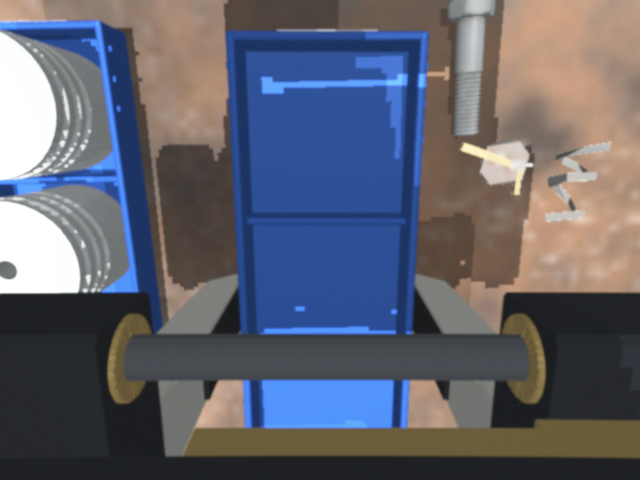

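>>> {"api": "step_arm", "payload": {
  "targets": [
    [0.5, 0, 0, 0.1, 0, 0, 0],
    [0.5, 0, 0, 0.1, 0, 0, 0],
    [0.5, 0, 0, 0.03, 0, 0, 0],
    [0.5, 0, 0, 0, 0, 0, 0]
  ]
}}

```text
time: 29.68
ee_pos: [0.4985, 0.0675, 0.0204]
eef_rot: [[-1.0, 0.012, 0.002], [0.012, 1.0, -0.001], [-0.002, -0.001, -1.0]]
ft_force: [-0.4, -0.3, -1.3]
grip_width: 0.0655
```

Run:
```python
from h import *
st()
```

```text
t 29.68 p [0.4985 0.0675 0.0204] yaw 89.3 z [ 0.002 -0.001 -1.   ] w 0.0655 F [-0.4 -0.3 -1.3]
```

>>> {"api": "step_arm", "payload": {
  "targets": [
    [0.5, 0.01, 0, 0.06, 0, 0, 0],
    [0.5, 0, 0, 0.03, 0, 0, 0],
    [0.5, 0, 0, 0, 0, 0, 0]
  ]
}}

```text
time: 29.93
ee_pos: [0.498, 0.0676, 0.0163]
eef_rot: [[-1.0, 0.012, 0.002], [0.012, 1.0, -0.001], [-0.002, -0.001, -1.0]]
ft_force: [-0.5, 0.7, -0.5]
grip_width: 0.0654
```

Run:
```python
from h import *
st()
```

```text
t 29.93 p [0.498  0.0676 0.0163] yaw 89.3 z [ 0.002 -0.001 -1.   ] w 0.0654 F [-0.5  0.7 -0.5]
```

Reached nested height (expected 0.0164) without being held up. Release and rise.

>>> {"api": "step_arm", "payload": {
  "targets": [
    [0.85, 0, 0, 0, 0, 0, 0],
    [0.85, 0, 0, 0, 0, 0, 0],
    [0.85, 0, 0, 0, 0, 0, 0],
    [0.85, 0, 0, 0, 0, 0, 0],
    [0.85, 0, 0, -0.3, 0, 0, 0],
    [0.85, 0, 0, -0.7, 0, 0, 0],
    [0.85, 0, 0, -0.9, 0, 0, 0],
    [0.85, 0, 0, -0.9, 0, 0, 0],
    [0.85, 0, 0, -0.5, 0, 0, 0],
    [0.85, 0.5, 0, -0.4, 0, 0, 0],
    [0.85, 0.8, 0, 0, 0, 0, 0],
    [0.85, 0.9, 0, 0, 0, 0, 0]
  ]
}}

```text
time: 30.93
ee_pos: [0.4122, 0.0685, 0.1723]
eef_rot: [[-1.0, 0.013, 0.006], [0.013, 1.0, -0.0], [-0.006, -0.0, -1.0]]
ft_force: [0.0, -0.1, 1.4]
grip_width: 0.079
```

>>> {"api": "step_arm", "payload": {
  "targets": [
    [0.85, 0.9, 0, 0, 0, 0, 0],
    [0.85, 0.8, 0, 0, 0, 0, 0],
    [0.85, 0.3, 0, 0, 0, 0, 0],
    [0.85, 0, 0, 0, 0, 0, 0],
    [0.85, 0, 0, 0, 0, 0, 0]
  ]
}}

```text
time: 31.35
ee_pos: [0.3241, 0.0696, 0.1725]
eef_rot: [[-1.0, 0.012, 0.009], [0.012, 1.0, -0.0], [-0.009, 0.0, -1.0]]
ft_force: [0.3, -0.2, 1.2]
grip_width: 0.0787
```

Run:
```python
from h import *
st()
crop(r.capture("side")[:,:,::-1],180,180,400,420,2.5,"s28")
crop(r.capture("top")[:,:,::-1],130,150,490,310,2.2,"t28")
```

```text
t 31.35 p [0.3241 0.0696 0.1725] yaw 89.3 z [ 0.009 -0.    -1.   ] w 0.0787 F [ 0.3 -0.2  1.2]
```

View pics/s28.png

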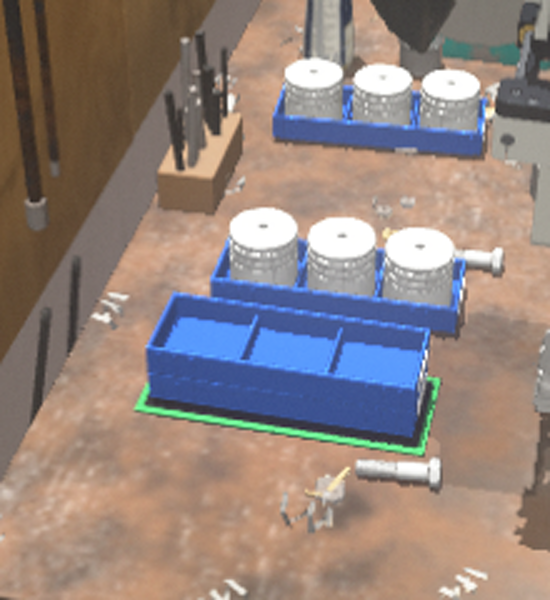

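View pics/t28.png

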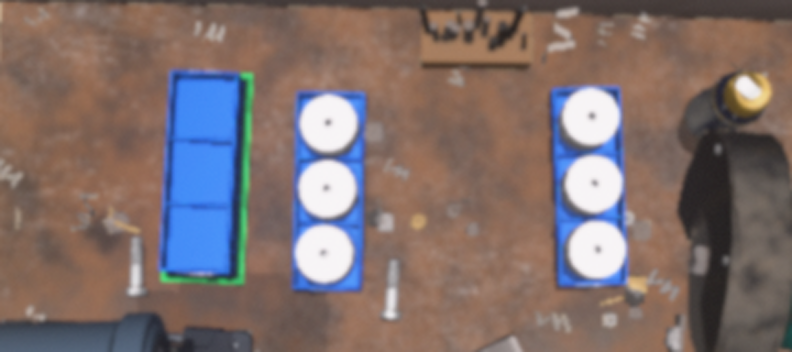

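Run:
```python
from h import *
I=r.camera_info("top"); im=r.capture("top")[:,:,::-1].copy()
m,l,b=blobs(im,"white")
for i,c,s in b:
    if 140<s[1]<300 and s[0]<450 and s[4]>350: print(c.round(1),p2w(I,c,.06).round(4))
crop(r.capture("side")[:,:,::-1],230,285,370,375,5.5,"s29")
crop(im,190,170,270,290,5,"t29")
```

```text
[398.2 202.4] [ 0.5564 -0.3018  0.06  ]
[278.7 205.5] [ 0.5433 -0.0539  0.06  ]
[399.5 233.1] [ 0.4925 -0.3053  0.06  ]
[278.2 235.4] [ 0.4813 -0.0548  0.06  ]
[ 41.5 263.6] [0.4081 0.4509 0.06  ]
[401.1 263. ] [ 0.4307 -0.3096  0.06  ]
[277. 265.] [ 0.4201 -0.0542  0.06  ]
```

View pics/s29.png

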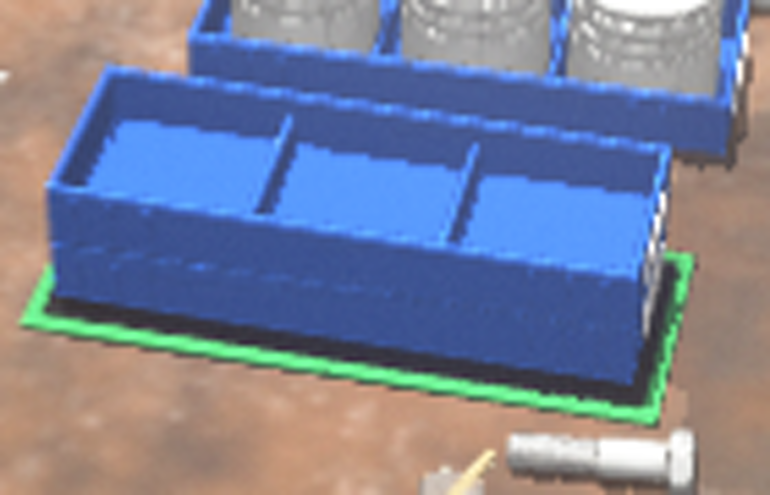

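View pics/t29.png

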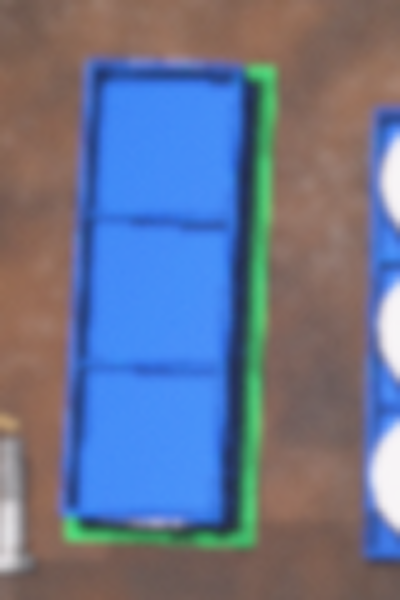

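Run:
```python
from h import *
st(); print(r.close_job())
```

```text
t 31.55 p [0.3249 0.0695 0.1721] yaw 89.3 z [ 0.008 -0.    -1.   ] w 0.0790 F [-0.6  0.3 -0.2]
the job is handed in; nothing more can be done
None
```

The job is handed in at 31.6 s: both trays are topped up and the two emptied trays are stacked on the mat. No verdict came back.

**What I did**
- The piston from tray c went into tray a's far pocket.
- The piston from tray d went into tray b's middle pocket. There the gripper was turned about 50° and tilted about 24° to clear the cable reel.
- Tray d was set on the mat, with tray c nested on top.

**Last checks**
- **Pistons:** all six stand in their pockets with crowns level in the pictures. The four old ones read within 0.3 mm of where they started. The new ones are at about (0.543, -0.054) and (0.4925, -0.305), within about 1 mm of the pocket centres.
- **Stack:** the seam between the trays is closed. The gripper let go of the upper tray at height 0.0163, against 0.0164 expected when nested. The stack lies centred along the mat.
- **Bystanders:** the bolts and spray can look unmoved in the pictures. The chuck I saw only in passing and did not measure. The wrist force stayed at a few newtons in every reading.

**Disagreements with what I was told**
- **Fingertips:** they lie about 24 mm behind the reported TCP, not 17 mm ahead of it. My first close shut on air above the piston, and I corrected for this from then on.
- **Cameras:** the wrist camera read 2 to 6 mm further in x than the top camera. I compared positions within one camera where the fit was tight.

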